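# Restock the first-aid counter display

## Task

Restock the first-aid corner of the pharmacy counter. Take the empty spindle out of the tape dispenser, run it through all the tape rolls standing in the stock tray, lift them out together as one stack and set the loaded spindle back in the dispenser's notches. Hang every green first-aid case by its loop on a hook of the rocking display, going from side to side so that the bar never tips down to its stop, and choosing the hooks so that it is level when all are hung; leave the other things on the counter where they are.

Things in the scene. Friction and masses are not known exactly. Their poses are not given: they have to be found in the camera images.
- dispenser: Tape dispenser, grey, fixed, at the robot's right: base plate 110 (x) x 135 (y), 8 thick, with two upright cheeks (6 thick in y, 52 wide in x) at y = -55 and +55, each with a U notch, 15 wide, flared and open at the top, for the spindle; the flares rise to about 95 above the counter. Origin: centre of the underside.
- rest (a point): Point on the dispenser, on the axis of the seated spindle, 75 above the counter, where the origin of the seated spindle belongs. Its y axis is the spindle's line, towards the free tip. The cheeks stand at y = -12 and +98 from this point.
- spindle: Spindle, 85 g, at the start empty in the dispenser's notches. Steel rod, diameter 12, along y; origin on its axis at the collar face where the rolls stop. Tip at y = +115 (tapers from +106); black collar, diameter 32, y = -4 to 0; bare rod -20 to -4; black handle y = -50 to -20, 16 wide (x), z -13 to +9: grip it from above across x. Rolls belong at y = 0 to +95.
- tray: Grey plastic stock tray, fixed, at the robot's left: a channel along y, 73 x 93; floor 20 above the counter, side walls to 44, low end lips to 27. Rolls stand in it in a row, centres 50 above the counter at x = 0 and y = -27, 0 or +27 (some places may be empty). Thread from the -y end, the end towards the dispenser. Origin: centre of the underside.
- roll1: Roll of white surgical tape, 32 to 52 g, up to 3 alike (None if absent): outside diameter 60, hole 26, 25 wide. Stands on its rim in the tray, axis along the tray's y. Origin: its centre, on its axis (local y).
- roll2: Roll of white surgical tape, 32 to 52 g, up to 3 alike (None if absent): outside diameter 60, hole 26, 25 wide. Stands on its rim in the tray, axis along the tray's y. Origin: its centre, on its axis (local y).
- roll3: Roll of white surgical tape, 32 to 52 g, up to 3 alike (None if absent): outside diameter 60, hole 26, 25 wide. Stands on its rim in the tray, axis along the tray's y. Origin: its centre, on its axis (local y).
- bar (a joint): Tilt, rad, of the fixed display's aluminium bar (475 long in y, 16 high), which rocks on a pin 215 above the counter, on a post; 0 level, + when the left (+y) end is up, stops at +-0.135; damped, levelled by a spring. One case on an innermost hook (1) tips it about 0.047, on hook 2 0.094, on hook 3 down to its stop: its pull goes with the hook's distance from the pivot; left and right cancel.
- hook_l1 (a point): Hook 1 from the middle on the left (+y) arm, 72 from the pivot: a steel prong 6 thick towards local -x. Point on the prong's axis, about half way along: the bar's near face is 46 behind it (+x), the centre of the ball end (diameter 9) 38 before it (-x) and 2 higher. It moves with the bar.
- hook_l2 (a point): Hook 2 from the middle on the left (+y) arm, 144 from the pivot: a steel prong 6 thick towards local -x. Point on the prong's axis, about half way along: the bar's near face is 46 behind it (+x), the centre of the ball end (diameter 9) 38 before it (-x) and 2 higher. It moves with the bar.
- hook_l3 (a point): Hook 3 from the middle on the left (+y) arm, 216 from the pivot: a steel prong 6 thick towards local -x. Point on the prong's axis, about half way along: the bar's near face is 46 behind it (+x), the centre of the ball end (diameter 9) 38 before it (-x) and 2 higher. It moves with the bar.
- hook_r1 (a point): Hook 1 from the middle on the right (-y) arm, 72 from the pivot: a steel prong 6 thick towards local -x. Point on the prong's axis, about half way along: the bar's near face is 46 behind it (+x), the centre of the ball end (diameter 9) 38 before it (-x) and 2 higher. It moves with the bar.
- hook_r2 (a point): Hook 2 from the middle on the right (-y) arm, 144 from the pivot: a steel prong 6 thick towards local -x. Point on the prong's axis, about half way along: the bar's near face is 46 behind it (+x), the centre of the ball end (diameter 9) 38 before it (-x) and 2 higher. It moves with the bar.
- hook_r3 (a point): Hook 3 from the middle on the right (-y) arm, 216 from the pivot: a steel prong 6 thick towards local -x. Point on the prong's axis, about half way along: the bar's near face is 46 behind it (+x), the centre of the ball end (diameter 9) 38 before it (-x) and 2 higher. It moves with the bar.
- case1: Green hard-plastic first-aid case with a white band, 70 g, bottom-heavy, up to 4 alike (None if absent), standing: body 44 (x) x 40 (y) x 46 high; on top a hanging loop, 14 deep (x), 30 wide (y), flat upright sides to 64, roof-shaped top to 73, good to grip across y; its opening, 20 wide, from 46 to 68 (63 at the sides), runs through along x. Origin: centre of the underside. Front = back.
- case2: Green hard-plastic first-aid case with a white band, 70 g, bottom-heavy, up to 4 alike (None if absent), standing: body 44 (x) x 40 (y) x 46 high; on top a hanging loop, 14 deep (x), 30 wide (y), flat upright sides to 64, roof-shaped top to 73, good to grip across y; its opening, 20 wide, from 46 to 68 (63 at the sides), runs through along x. Origin: centre of the underside. Front = back.
- case3: Green hard-plastic first-aid case with a white band, 70 g, bottom-heavy, up to 4 alike (None if absent), standing: body 44 (x) x 40 (y) x 46 high; on top a hanging loop, 14 deep (x), 30 wide (y), flat upright sides to 64, roof-shaped top to 73, good to grip across y; its opening, 20 wide, from 46 to 68 (63 at the sides), runs through along x. Origin: centre of the underside. Front = back.
- case4: Green hard-plastic first-aid case with a white band, 70 g, bottom-heavy, up to 4 alike (None if absent), standing: body 44 (x) x 40 (y) x 46 high; on top a hanging loop, 14 deep (x), 30 wide (y), flat upright sides to 64, roof-shaped top to 73, good to grip across y; its opening, 20 wide, from 46 to 68 (63 at the sides), runs through along x. Origin: centre of the underside. Front = back.
- pills_tall: White pill bottle, 52 diameter, 95 high. Bystander, not part of the job. Origin: centre of the underside.
- pills_amber: Amber pill bottle, 44 diameter, 70 high. Bystander, not part of the job. Origin: centre of the underside.
- pills_small: Small white pill bottle, 36 diameter, 55 high. Bystander, not part of the job. Origin: centre of the underside.
- calculator: Desk calculator, 135 x 78 x 17, lying flat. Bystander, not part of the job. Origin: centre of the underside.
- stapler: Stapler, 150 x 34 x 46. Bystander, not part of the job. Origin: centre of the underside.
- marker: Black marker pen, 14 thick, 133 long, lying. Bystander, not part of the job. Origin: centre of the underside.
Not all that is in view belongs to the job. Leave any pink look-alike of the case3 alone.

How it is judged (in metres and radians):
On the way:
1. all the rolls are on the spindle and lifted with it, clear of the tray (height (world z) of spindle above 0.095 m and x of roll1 in the frame of spindle between -0.013 and 0.013 m and z of roll1 in the frame of spindle between -0.013 and 0.013 m and y of roll1 in the frame of spindle between 0.008 and 0.092 m and x of roll2 in the frame of spindle between -0.013 and 0.013 m and z of roll2 in the frame of spindle between -0.013 and 0.013 m and y of roll2 in the frame of spindle between 0.008 and 0.092 m and x of roll3 in the frame of spindle between -0.013 and 0.013 m and z of roll3 in the frame of spindle between -0.013 and 0.013 m and y of roll3 in the frame of spindle between 0.008 and 0.092 m and height (world z) of each of roll1, roll2, roll3 above 0.08 m), for 0.2 s.
At the end, for the whole second after the job is handed in: The spindle lies in both notches of the dispenser (axis within 7 mm, 15 mm endwise, 0.08 rad) with every roll on it between the collar and the far cheek; every case hangs by its loop on a hook of the bar; the bar is level within 0.027 rad and still (x of spindle in the frame of rest between -0.007 and 0.007 m and z of spindle in the frame of rest between -0.007 and 0.007 m and y of spindle in the frame of rest between -0.015 and 0.015 m and angle between the y axis of spindle and the y axis of rest, either way round below 0.08 rad and x of roll1 in the frame of spindle between -0.013 and 0.013 m and z of roll1 in the frame of spindle between -0.013 and 0.013 m and y of roll1 in the frame of spindle between 0.008 and 0.092 m and x of roll2 in the frame of spindle between -0.013 and 0.013 m and z of roll2 in the frame of spindle between -0.013 and 0.013 m and y of roll2 in the frame of spindle between 0.008 and 0.092 m and x of roll3 in the frame of spindle between -0.013 and 0.013 m and z of roll3 in the frame of spindle between -0.013 and 0.013 m and y of roll3 in the frame of spindle between 0.008 and 0.092 m and ((x of case1 in the frame of hook_l1 between -0.04 and 0.04 m and y of case1 in the frame of hook_l1 between -0.03 and 0.03 m and z of case1 in the frame of hook_l1 between -0.08 and -0.046 m) or (x of case1 in the frame of hook_l2 between -0.04 and 0.04 m and y of case1 in the frame of hook_l2 between -0.03 and 0.03 m and z of case1 in the frame of hook_l2 between -0.08 and -0.046 m) or (x of case1 in the frame of hook_l3 between -0.04 and 0.04 m and y of case1 in the frame of hook_l3 between -0.03 and 0.03 m and z of case1 in the frame of hook_l3 between -0.08 and -0.046 m) or (x of case1 in the frame of hook_r1 between -0.04 and 0.04 m and y of case1 in the frame of hook_r1 between -0.03 and 0.03 m and z of case1 in the frame of hook_r1 between -0.08 and -0.046 m) or (x of case1 in the frame of hook_r2 between -0.04 and 0.04 m and y of case1 in the frame of hook_r2 between -0.03 and 0.03 m and z of case1 in the frame of hook_r2 between -0.08 and -0.046 m) or (x of case1 in the frame of hook_r3 between -0.04 and 0.04 m and y of case1 in the frame of hook_r3 between -0.03 and 0.03 m and z of case1 in the frame of hook_r3 between -0.08 and -0.046 m)) and ((x of case2 in the frame of hook_l1 between -0.04 and 0.04 m and y of case2 in the frame of hook_l1 between -0.03 and 0.03 m and z of case2 in the frame of hook_l1 between -0.08 and -0.046 m) or (x of case2 in the frame of hook_l2 between -0.04 and 0.04 m and y of case2 in the frame of hook_l2 between -0.03 and 0.03 m and z of case2 in the frame of hook_l2 between -0.08 and -0.046 m) or (x of case2 in the frame of hook_l3 between -0.04 and 0.04 m and y of case2 in the frame of hook_l3 between -0.03 and 0.03 m and z of case2 in the frame of hook_l3 between -0.08 and -0.046 m) or (x of case2 in the frame of hook_r1 between -0.04 and 0.04 m and y of case2 in the frame of hook_r1 between -0.03 and 0.03 m and z of case2 in the frame of hook_r1 between -0.08 and -0.046 m) or (x of case2 in the frame of hook_r2 between -0.04 and 0.04 m and y of case2 in the frame of hook_r2 between -0.03 and 0.03 m and z of case2 in the frame of hook_r2 between -0.08 and -0.046 m) or (x of case2 in the frame of hook_r3 between -0.04 and 0.04 m and y of case2 in the frame of hook_r3 between -0.03 and 0.03 m and z of case2 in the frame of hook_r3 between -0.08 and -0.046 m)) and ((x of case3 in the frame of hook_l1 between -0.04 and 0.04 m and y of case3 in the frame of hook_l1 between -0.03 and 0.03 m and z of case3 in the frame of hook_l1 between -0.08 and -0.046 m) or (x of case3 in the frame of hook_l2 between -0.04 and 0.04 m and y of case3 in the frame of hook_l2 between -0.03 and 0.03 m and z of case3 in the frame of hook_l2 between -0.08 and -0.046 m) or (x of case3 in the frame of hook_l3 between -0.04 and 0.04 m and y of case3 in the frame of hook_l3 between -0.03 and 0.03 m and z of case3 in the frame of hook_l3 between -0.08 and -0.046 m) or (x of case3 in the frame of hook_r1 between -0.04 and 0.04 m and y of case3 in the frame of hook_r1 between -0.03 and 0.03 m and z of case3 in the frame of hook_r1 between -0.08 and -0.046 m) or (x of case3 in the frame of hook_r2 between -0.04 and 0.04 m and y of case3 in the frame of hook_r2 between -0.03 and 0.03 m and z of case3 in the frame of hook_r2 between -0.08 and -0.046 m) or (x of case3 in the frame of hook_r3 between -0.04 and 0.04 m and y of case3 in the frame of hook_r3 between -0.03 and 0.03 m and z of case3 in the frame of hook_r3 between -0.08 and -0.046 m)) and ((x of case4 in the frame of hook_l1 between -0.04 and 0.04 m and y of case4 in the frame of hook_l1 between -0.03 and 0.03 m and z of case4 in the frame of hook_l1 between -0.08 and -0.046 m) or (x of case4 in the frame of hook_l2 between -0.04 and 0.04 m and y of case4 in the frame of hook_l2 between -0.03 and 0.03 m and z of case4 in the frame of hook_l2 between -0.08 and -0.046 m) or (x of case4 in the frame of hook_l3 between -0.04 and 0.04 m and y of case4 in the frame of hook_l3 between -0.03 and 0.03 m and z of case4 in the frame of hook_l3 between -0.08 and -0.046 m) or (x of case4 in the frame of hook_r1 between -0.04 and 0.04 m and y of case4 in the frame of hook_r1 between -0.03 and 0.03 m and z of case4 in the frame of hook_r1 between -0.08 and -0.046 m) or (x of case4 in the frame of hook_r2 between -0.04 and 0.04 m and y of case4 in the frame of hook_r2 between -0.03 and 0.03 m and z of case4 in the frame of hook_r2 between -0.08 and -0.046 m) or (x of case4 in the frame of hook_r3 between -0.04 and 0.04 m and y of case4 in the frame of hook_r3 between -0.03 and 0.03 m and z of case4 in the frame of hook_r3 between -0.08 and -0.046 m)) and value of joint bar between -0.027 and 0.027 rad and velocity of joint bar between -0.05 and 0.05 rad/s); the robot touches nothing.
It fails at once if the bar tips down to its stop (more than 0.125 rad) (value of joint bar above 0.125 rad or value of joint bar below -0.125 rad).
It fails at once if a bystander is moved by more than 30 mm (distance of any of pills_tall, pills_amber, pills_small, calculator, stapler, marker from where it was at the start of the episode above 0.03 m).
Of roll1, roll2, roll3 only 2 to 3 are there at a start; the rules pass over those that are not, and their reading is None.
Of case1, case2, case3, case4 only 3 to 4 are there at a start; the rules pass over those that are not, and their reading is None.
At some moment in a run one of case1, case2, case3, case4 may be knocked a few centimetres aside while the robot is not near it.
It also fails if it takes over 208 s, if anything falls off the work surface, if the arm or the gripper's body presses on something with over 40 N, if the wrist force passes 120 N, or if a joint passes its speed limit or range.

## Robot

A 7-joint arm with a two-finger parallel gripper is mounted at the origin on the work surface. World frame = base frame: x ahead of the robot, y to its left, z up, the work surface at z = 0. Lengths are in mm, angles in rad, forces in N, time in s.
With the tool pointing down it reaches from about 400 to 875 mm from the base axis. Payload 4.4 kg.
Tool frame: the origin (TCP) lies at the very end of the fingers, on their centre line; the grasp point (between the pads) lies 19 mm behind it; z points along the fingers, y is the direction in which the jaws open and shut (so a half turn about z gives the same grasp; the last joint's range is limited). The gripper opens to 85 mm and grips with 20 to 120 N. Pads are 22 mm wide; open, the fingers measure 114 mm over their backs; the gripper's body (76 mm by 85 mm) begins 54 mm behind the grasp point. The pads swing forward as they close: fully open they stand 13 mm farther back than shut.
Start: joints at [1.071, 0.628, 0.038, 1.517, -0.027, 0.996, -0.02], TCP at [273.237, -589.796, 231.313] pointing down, gripper open.
Joint ranges: [-3.06, 3.06], [-0.37, 2.12], [-1.25, 1.32], [0.18, 2.47], [-1.1, 4.24], [0.23, 1.98], [-2.94, 2.94]. Speed limits (rad/s): [2.57, 2.57, 3.14, 3.14, 3.14, 3.14, 3.14].

## Interface

Orientations are given as [roll, pitch, yaw] about the fixed x, y, z axes, in that order (R = Rz(yaw) Ry(pitch) Rx(roll)).
In Python, from cell import ctrl gives the robot as it stands.
- The arm moves only by the shell command python3 -m crank 'ROWS' [OPENING]. ROWS is JSON, a list that holds one entry, the list of rows, each a list of 6 numbers: the shift along the tool's x, y, z in units of 30 mm (1.0 is 30 mm), then the turn, a rotation vector about the tool's x, y, z in units of 6 degrees (1.0 is 6 degrees). In form: [[[tx, ty, tz, rx, ry, rz], ...]]. A call has 1 to 12 rows; each row shifts and turns the pose as measured when the row begins, along the tool's axes as they then stand; what a row does not reach is not made up. A row lasts 1/12 s, in which the tool goes at most 41.7 mm and 7.16 degrees, less where a joint would pass 70% of its speed; a pose out of reach is approached as far as the arm can. A call is refused whole if a number of a shift passes 1 or a number of a turn 1, either way. A call with a gripper value outside its range is refused whole. OPENING is the gripper command: -1 is fully open, 1 is shut, values between are in proportion, set as the call begins (- or left out, the last holds). The fingers move at their own pace and stop on an object; the grip force is fixed at half the most. Time passes only in rows, so rows that do not move let the fingers close. It gives the time, the measured TCP pose, the force and the opening at its end, in the units of the state.
- ctrl.read_state(): the state, without advancing time (a new reading comes with each control period).
- ctrl.get_image(name): name is "side" or "top" or "wrist"; returns a dict with "color" (480x640x3 uint8, red, green, blue), "depth" (480x640 float32, mm along the optical axis (not along the pixel's ray), 0 where there is no reading), "camera_matrix" (3x3 intrinsics, pixels), "k1" (the pictures are not rectified: a ray, as slopes to the right and down, at radius r is drawn at 1 + k1 r^2 times it, then the intrinsics apply), "R" (3x3) and "t" (3): a world point X has camera coordinates R X + t. Camera axes: x right, y down, z forward; pixel columns grow to the right and rows downward; lengths in mm; the calibration is good to about 2 mm. A picture is of the moment at which its call begins.
- ctrl.finish_job(): hands the job in, once; it reports no verdict.
Trained networks look in a picture, given as the dict that the camera call returned (one of the last four; its "shot" number tells which), for a name from the list of things; names that differ only in an ending like _2 or _b are one class to them, and where a whole thing is asked for, a point or a joint stands for the part that bears it (a point fixed in the world has none). Each returns a list of dicts, best first, with "conf" (0 to 1); they miss things now and then, are a little off and sometimes report something else, mostly with a low value. They report only what shows in the picture. A call takes as long as a camera call. They do not tell look-alikes from the thing itself.
- ctrl.search_frame(query, picture): "extent" ([centre column, centre row, width, height] in pixels, round what is visible of it).
The state is a dict: "clock": time; "qpos": joint angles; "qd": joint speeds; "tau": joint torques, N m; "eef_pos": TCP position; "tool_rot": TCP orientation; "force": force on the tool from outside, world axes, zero at the start; "torque": the same for the moment, N m; "width": finger opening in mm.
Only numpy, scipy, OpenCV 4.12 (cv2) and the standard library are available. Lean on these libraries where they do the work, as an engineer would, in place of code of your own. Each camera call takes 0.05 s, during which the arm holds its last target. There are 200 camera calls.

## Working session

There is one attempt and no reset: what is moved stays moved. The work goes in short steps, Python scripts to look and compute and a shell command to move; the robot and the scene stay as the last step left them, time stands still between calls to the robot, and variables do not carry over. Pictures are saved under pics/ and viewed, about 12 in all and at most 16, crops included, and the job is handed in when it is done.

```bash
mkdir -p pics; ls; cat > h.py <<'E'
import numpy as np, cv2
from cell import ctrl
from scipy.spatial.transform import Rotation as Ro
def ray(im,u,v):
    K=np.array(im["camera_matrix"]);d=np.array([(u-K[0,2])/K[0,0],(v-K[1,2])/K[1,1]]);p=d.copy()
    for _ in range(20): p=d/(1+im["k1"]*(p@p))
    return np.array([p[0],p[1],1.])
def W(im,u,v,z=None):
    """world point of pixel; by depth, or at plane height z"""
    R=np.array(im["R"]);t=np.array(im["t"]);r=ray(im,u,v)
    if z is None:
        return R.T@(r*im["depth"][int(round(v)),int(round(u))]-t)
    c=-R.T@t; d=R.T@r
    return c+d*(z-c[2])/d[2]
def cloud(im):
    K=np.array(im["camera_matrix"]);v,u=np.mgrid[0:480,0:640]
    d=np.stack([(u-K[0,2])/K[0,0],(v-K[1,2])/K[1,1]],-1);p=d.copy()
    for _ in range(10): p=d/(1+im["k1"]*(p**2).sum(-1,keepdims=True))
    z=im["depth"][...,None]; P=np.concatenate([p*z,z],-1)-np.array(im["t"])
    P=P@np.array(im["R"]); P[im["depth"]==0]=np.nan
    return P
def pix(im,X):
    c=np.array(im["R"])@np.array(X,float)+np.array(im["t"]);p=c[:2]/c[2];p=p*(1+im["k1"]*(p@p));K=np.array(im["camera_matrix"])
    return p[0]*K[0,0]+K[0,2],p[1]*K[1,1]+K[1,2]
def save(im,n,crop=None,s=1):
    a=im["color"][...,::-1]
    if crop: x0,y0,x1,y1=crop;a=a[y0:y1,x0:x1]
    cv2.imwrite("pics/"+n,cv2.resize(a,None,fx=s,fy=s,interpolation=cv2.INTER_CUBIC))
def go(dp=None,drot=None):
    """world shift to tool units"""
    s=ctrl.read_state(); T=Ro.from_euler("xyz",s["tool_rot"]).as_matrix()
    return T.T@np.array(dp)/30
E
cat > look.py <<'E'
from h import *
s=ctrl.read_state();print(s)
for n in("top","side"):
    im=ctrl.get_image(n);save(im,n+"0.png")
    print(n,-np.array(im["R"]).T@np.array(im["t"]),np.array(im["R"]).round(2).tolist(),im["k1"],im["camera_matrix"][0])
    for q in("dispenser","spindle","tray","roll1","bar","hook_l1","case1","pills_tall","pills_amber","pills_small","calculator","stapler","marker"):
        for r in ctrl.search_frame(q,im):
            if r["conf"]<.3: continue
            e=r["extent"]
            print(q,round(r["conf"],2),np.round(e).astype(int).tolist(),W(im,e[0],e[1]).round() if 0<=e[1]<480 else '')
E
python3 look.py
```

```text
pics
{'clock': 0.0, 'qpos': array([ 1.0711564 ,  0.62933609,  0.03844405,  1.51839828, -0.02697778,
        0.99628211, -0.01997394]), 'qd': array([ 0.00051772, -0.00049048,  0.00018707,  0.00138483,  0.00040948,
        0.00127606, -0.00181271]), 'tau': array([-2.78806519e-04, -5.63402224e+01,  1.22610893e+00, -1.93441576e+01,
        1.10861540e-02,  1.07346955e-02, -2.26401460e-05]), 'eef_pos': array([ 272.98430684, -589.1977564 ,  230.38595098]), 'tool_rot': array([-3.13968744e+00,  4.50251737e-05,  4.33875732e-01]), 'force': array([ 0.45452765, -0.98287593, -0.39240951]), 'torque': array([ 0.01177443, -0.02093592, -0.03795418]), 'width': 85.71527251142489}
top [ 383.68591821   21.051929   1355.49915765] [[0.02, -1.0, 0.02], [-0.99, -0.02, -0.1], [0.1, -0.02, -0.99]] -0.08367707428743906 [493.15074816   0.         319.25533812]
dispenser 0.84 [430, 266, 58, 45] [ 434. -314.    6.]
dispenser 0.51 [174, 248, 14, 22] [463. 372.  77.]
spindle 0.53 [438, 263, 64, 12] [ 438. -316.   79.]
tray 0.82 [178, 247, 37, 29] [467. 360.  80.]
roll1 0.72 [187, 248, 12, 22] [466. 338.  77.]
roll1 
[... 1761 characters left out ...]
 20, 36] [429.  91.  51.]
case1 0.59 [318, 246, 19, 32] [ 479. -106.   44.]
pills_tall 0.89 [291, 181, 20, 41] [ 569. -372.   58.]
pills_amber 0.97 [240, 418, 22, 43] [590. 389.  65.]
pills_amber 0.32 [388, 370, 76, 58] [323. 234.  12.]
pills_small 0.65 [356, 284, 14, 26] [388.  25.  45.]
calculator 0.8 [390, 371, 73, 54] [321. 236.  14.]
calculator 0.54 [344, 269, 18, 28] [415. -25.  45.]
stapler 0.93 [388, 214, 35, 48] [ 295. -297.    9.]
stapler 0.43 [244, 211, 82, 131] [ 696. -301.    2.]
stapler 0.37 [355, 285, 16, 25] [390.  27.  44.]
marker 0.65 [373, 246, 45, 27] [ 341. -153.   13.]
marker 0.43 [239, 212, 80, 139] [ 709. -295.   -0.]
marker 0.33 [337, 201, 46, 53] [ 437. -353.    8.]
```

View pics/top0.png

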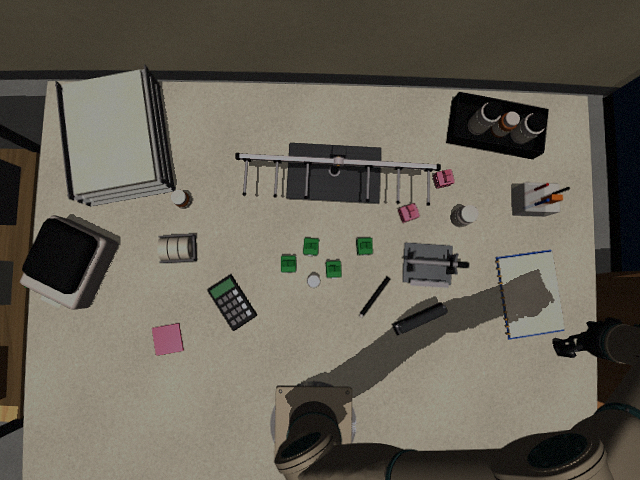

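View pics/side0.png

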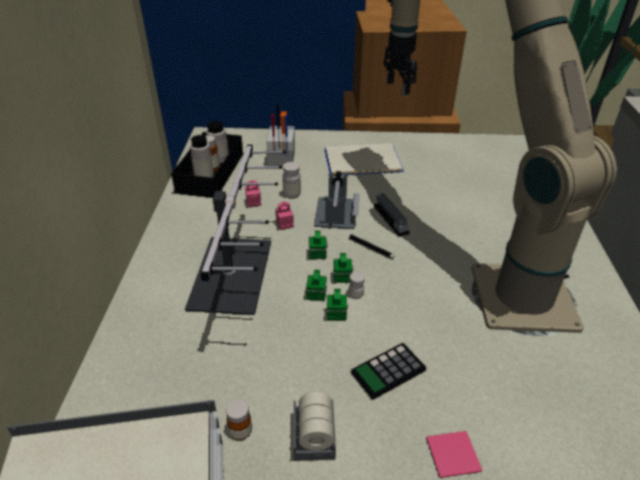

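The top view shows four green cases at (311,246), (289,263), (333,268) and (364,245). The pink look-alikes at (444,177) and (408,212) stay where they are, and so does the small white bottle at (314,281). All three rolls are in the tray at (178,247), and the spindle's handle points right (-y) at (460,264). Next I'll measure from the clouds.

```bash
cat > m.py <<'E'
from h import *
def line(P,name):
    c=np.median(P,0); _,_,V=np.linalg.svd(P-P.mean(0),full_matrices=False); d=V[0]*np.sign(V[0][1]); print(name,len(P),"mean",P.mean(0).round(1),"min",P.min(0).round(),"max",P.max(0).round(),"dir",d.round(3))
def main():
  for n in("top","side"):
    im=ctrl.get_image(n);P=cloud(im);C=cv2.cvtColor(im["color"],cv2.COLOR_RGB2HSV);X,Y,Z=P[...,0],P[...,1],P[...,2]
    print("==",n)
    rod=(abs(X-438)<12)&(Y>-362)&(Y<-285)&(Z>70)&(Z<90); line(P[rod],"rod")
    allsp=(abs(X-438)<30)&(Y>-450)&(Y<-200)&(Z>60)&(Z<105); line(P[allsp],"spindle+cheeks")
    rl=(abs(X-462)<35)&(Y>300)&(Y<430)&(Z>76); line(P[rl],"rolltops")
    tr=(abs(X-462)<60)&(Y>290)&(Y<440)&(Z>15); line(P[tr],"tray all")
    bar=(abs(X-700)<120)&(abs(Y)<320)&(Z>190)&(Z<260); line(P[bar],"bar")
    g=((C[...,0]>45)&(C[...,0]<80)&(C[...,1]>120)&(Z>30)&(Z<90)&(X>350)&(X<560)&(abs(Y)<200)).astype(np.uint8)
    k,L,st,ce=cv2.connectedComponentsWithStats(g)
    for i in range(1,k):
        if st[i,4]<40: continue
        q=P[(L==i)]; print("case px",ce[i].round(), "all",np.median(q,0).round(1)); line(q[q[:,2]>60],"  loop"); b=q[(q[:,2]>40)&(q[:,2]<52)]; r=cv2.minAreaRect(b[:,:2].astype(np.float32)); print("  bodytop",np.round(r[0],1),np.round(r[1],1),round(r[2],1))
if __name__=="__main__":main()
E
python3 m.py
```

```text
== top
rod 140 mean [ 438.7 -328.1   79.2] min [ 426. -361.   70.] max [ 450. -285.   90.] dir [ 0.038  0.999 -0.038]
spindle+cheeks 466 mean [ 439.  -319.1   79.9] min [ 413. -400.   60.] max [ 468. -235.   96.] dir [ 0.033  0.999 -0.022]
rolltops 266 mean [462.  373.6  79. ] min [443. 335.  76.] max [483. 417.  86.] dir [-0.069  0.998 -0.005]
tray all 984 mean [464.  370.4  60.6] min [428. 329.  15.] max [505. 426.  86.] dir [-0.139  0.916  0.377]
bar 2063 mean [656.9 -39.7 221. ] min [ 580. -286.  200.] max [704. 200. 236.] dir [0.02  1.    0.001]
case px [310. 246.] all [477.1  17.7  46.3]
  loop 69 mean [478.1  17.2  68.7] min [472.  -0.  61.] max [485.  31.  77.] dir [0.027 1.    0.008]
  bodytop [479.1  16.7] [37.9 41.8] 86.0
case px [364. 246.] all [ 482.1 -126.3   46.4]
  loop 63 mean [ 482.2 -127.4   68.6] min [ 475. -143.   61.] max [ 489. -113.   74.] dir [-0.055  0.997 -0.058]
  bodytop [ 482.1 -127.5] [42.9 35.3] 1.2
case px [288. 263.] all [430.6  75.   46.1]
  loop 71 mean [430.1  75.9  69. ] min [423.  61.  61.] max [437.  91.  76.] dir [-0.02   0.998 -0.052]
  bodyt
[... 848 characters left out ...]
81.3 -118.5   67.4] min [ 475. -131.   60.] max [ 487. -110.   73.] dir [-0.09   0.886 -0.454]
  bodytop [ 481.3 -124.5] [37.4 39.8] 3.3
case px [343. 265.] all [418.1 -31.6  46.1]
  loop 55 mean [418.5 -35.3  68. ] min [411. -47.  60.] max [425. -26.  76.] dir [-0.018  0.866 -0.499]
  bodytop [418.9 -39.7] [39.7 38.1] 6.0
case px [316. 282.] all [477.4  31.1  46.1]
  loop 54 mean [478.5  26.2  68.2] min [473.  14.  60.] max [487.  36.  75.] dir [ 0.079  0.902 -0.424]
  bodytop [477.8  21.2] [40.3 37.7] 0.7
case px [337. 302.] all [429.9  89.7  45.8]
  loop 63 mean [429.7  84.8  68.4] min [423.  73.  61.] max [436.  96.  75.] dir [-0.033  0.937 -0.347]
  bodytop [429.4  79.4] [39.4 38.9] 0.7
```

```bash
cat >> h.py <<'E'
def plan(p,yaw,step=28,nmin=1):
    """print rows from now to TCP position p, tool down with given yaw; also levels the tool"""
    s=ctrl.read_state();R0=Ro.from_euler("xyz",s["tool_rot"]);R1=Ro.from_euler("xyz",[np.pi,0,yaw])
    rv=(R0.inv()*R1).as_rotvec(); dp=np.array(p)-s["eef_pos"]
    print("at",s["eef_pos"].round(1),s["tool_rot"].round(3),"w",round(s["width"],1),"F",s["force"].round(1),"t",round(s["clock"],1),"q",s["qpos"].round(2),"dp",dp.round(1),"rot",np.degrees(rv).round(1))
    n=max(nmin,int(np.ceil(np.linalg.norm(dp)/step)),int(np.ceil(np.degrees(np.abs(rv)).max()/5.5)))
    R=R0;last=None;rows=[]
    for i in range(n):
        t=R.inv().apply(dp/n)/30; rows.append([*t,*(np.degrees(rv/n)/6)]); R=R*Ro.from_rotvec(rv/n)
    rows=np.round(rows,2)+0.0
    if np.abs(rows-rows[0]).max()<.02: print(n,"x",rows[0].tolist())
    else:
        for r in rows: print(str(r.tolist()).replace(" ",""),end=",")
        print()
E
python3 -c "
from h import *
plan([436.7,-385,170],1.535)"
```

```text
at [ 273.2 -589.8  231.3] [ 3.142 -0.     0.434] w 85.4 F [-0.4  0.7 -0.2] t 1.5 q [ 1.07  0.63  0.04  1.52 -0.03  1.   -0.02] dp [163.5 204.8 -61.3] rot [  0.   -0.  -63.1]
[0.65,-0.33,0.17,0.0,0.0,-0.88],[0.68,-0.26,0.17,0.0,0.0,-0.88],[0.7,-0.2,0.17,0.0,0.0,-0.88],[0.72,-0.14,0.17,0.0,0.0,-0.88],[0.72,-0.07,0.17,0.0,0.0,-0.88],[0.73,0.0,0.17,0.0,0.0,-0.88],[0.73,0.06,0.17,0.0,0.0,-0.88],[0.72,0.13,0.17,0.0,0.0,-0.88],[0.7,0.19,0.17,0.0,0.0,-0.88],[0.68,0.26,0.17,0.0,0.0,-0.88],[0.65,0.32,0.17,0.0,0.0,-0.88],[0.62,0.38,0.17,0.0,0.0,-0.88],
```

```bash
python3 -m crank '[[[0.65,-0.33,0.17,0,0,-0.88],[0.68,-0.26,0.17,0,0,-0.88],[0.7,-0.2,0.17,0,0,-0.88],[0.72,-0.14,0.17,0,0,-0.88],[0.72,-0.07,0.17,0,0,-0.88],[0.73,0,0.17,0,0,-0.88],[0.73,0.06,0.17,0,0,-0.88],[0.72,0.13,0.17,0,0,-0.88],[0.7,0.19,0.17,0,0,-0.88],[0.68,0.26,0.17,0,0,-0.88],[0.65,0.32,0.17,0,0,-0.88],[0.62,0.38,0.17,0,0,-0.88]]]' -1
python3 -c "
from h import *
plan([436.7,-385,170],1.535)
im=ctrl.get_image('wrist');save(im,'w1.png')
print(-np.array(im['R']).T@np.array(im['t']),np.array(im['R']).round(2).tolist())
P=cloud(im);X,Y,Z=P[...,0],P[...,1],P[...,2]
import m
m.line(P[(abs(X-437)<15)&(Z>70)&(Z<90)&(Y<-365)&(Y>-420)],'handle')
m.line(P[(abs(X-440)<9)&(Z>70)&(Z<90)&(Y>-345)&(Y<-260)],'rod')
m.line(P[(abs(X-440)<40)&(Z>60)&(Z<100)&(Y>-420)&(Y<-200)],'all')"
```

```text
clock: 2.5
eef_pos: [434.2, -381.7, 168.3]
tool_rot: [-3.141, 0.011, 1.579]
force: [0.7, -0.3, 0.3]
width: 85.5
at [ 434.2 -381.7  168.3] [-3.141  0.011  1.579] w 85.5 F [ 0.7 -0.3  0.3] t 2.5 q [ 0.84  0.61 -0.26  1.79  0.23  0.77  0.46] dp [ 2.5 -3.3  1.7] rot [-0.   0.6  2.5]
1 x [-0.11, 0.08, -0.05, 0.0, 0.11, 0.42]
[ 433.16205018 -302.47339303  311.11272338] [[1.0, 0.01, -0.0], [0.01, -0.95, 0.31], [0.0, -0.31, -0.95]]
handle 1080 mean [ 435.4 -380.3   84. ] min [ 427. -397.   70.] max [ 444. -365.   87.] dir [ 0.043  0.995 -0.094]
rod 2794 mean [ 439.4 -300.3   80.8] min [ 431. -345.   75.] max [ 448. -260.   84.] dir [0.052 0.999 0.001]
all 8452 mean [ 438.9 -310.3   82.2] min [ 409. -397.   60.] max [ 470. -236.   98.] dir [ 0.05   0.999 -0.011]
```

View pics/w1.png

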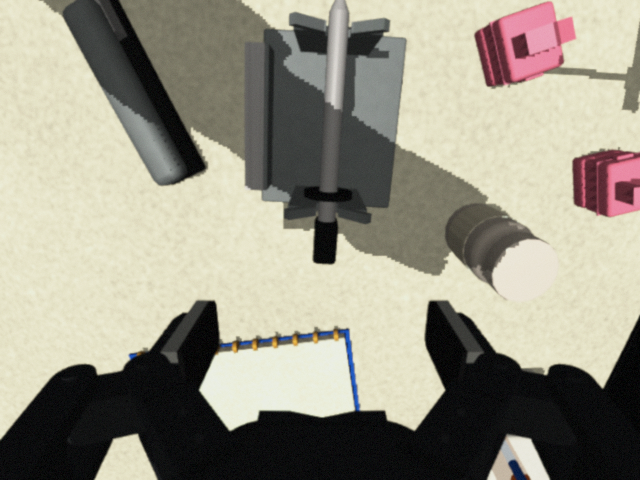

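```bash
python3 -m crank '[[[0,0.04,0.9,0,0.11,0.5],[0,0,0.9,0,0,0],[0,0,0.9,0,0,0],[0,0,0.6,0,0,0],[0,0,0,0,0,0]]]' -1
python3 -c "
from h import *
plan([435.3,-382,54],1.524)"
```

```text
clock: 2.97
eef_pos: [444.9, -374.2, 67.3]
tool_rot: [3.132, -0.003, 1.54]
force: [-0.6, 0.0, 0.1]
width: 85.5
at [ 444.9 -374.2   67.3] [ 3.132e+00 -3.000e-03  1.540e+00] w 85.5 F [-0.6  0.   0.1] t 3.0 q [ 0.79  0.76 -0.21  1.84  0.26  0.56  0.38] dp [ -9.6  -7.8 -13.3] rot [ 0.5 -0.2  0.9]
1 x [-0.27, -0.32, 0.44, 0.09, -0.03, 0.16]
```

```bash
python3 -m crank '[[[-0.14,-0.16,0.2,0.05,0,0.08],[-0.14,-0.16,0.2,0.05,0,0.08],[0,0,0.04,0,0,0],[0,0,0,0,0,0]]]' -1
python3 -c "
from h import *
plan([435.3,-382,54],1.524)"
```

```text
clock: 3.3
eef_pos: [434.6, -384.7, 54.8]
tool_rot: [-3.14, -0.001, 1.52]
force: [-0.8, 0.1, -0.5]
width: 85.3
at [ 434.6 -384.7   54.8] [-3.14e+00 -1.00e-03  1.52e+00] w 85.3 F [-0.8  0.1 -0.5] t 3.3 q [ 0.8   0.78 -0.19  1.84  0.27  0.54  0.38] dp [ 0.7  2.7 -0.8] rot [-0.1 -0.1 -0.2]
1 x [0.09, 0.02, 0.03, -0.01, -0.01, -0.04]
```

```bash
python3 -m crank '[[[0.06,0.02,0,0,0,0],[0,0,0,0,0,0],[0,0,0,0,0,0],[0,0,0,0,0,0],[0,0,0,0,0,0],[0,0,0,0,0,0],[0,0,0,0,0,0],[0,0,0,0,0,0]]]' 1
python3 -m crank '[[[0,0,-0.3,0,0,0],[0,0,-0.5,0,0,0],[0,0,-0.6,0,0,0],[0,0,-0.6,0,0,0],[0,0,-0.6,0,0,0],[0,0,0,0,0,0]]]'
python3 -c "
from h import *
plan([435.3,-382,160],1.524)"
```

```text
clock: 3.97
eef_pos: [437.2, -384.5, 58.6]
tool_rot: [3.137, 0.003, 1.519]
force: [-0.4, 0.3, 0.5]
width: 15.1
clock: 4.47
eef_pos: [435.8, -383.0, 140.2]
tool_rot: [3.141, -0.0, 1.52]
force: [0.9, -0.5, -0.4]
width: 15.2
at [ 435.8 -383.   140.2] [ 3.141 -0.     1.52 ] w 15.2 F [ 0.9 -0.5 -0.4] t 4.5 q [ 0.83  0.65 -0.24  1.8   0.22  0.72  0.42] dp [-0.5  1.  19.8] rot [ 0.  -0.  -0.2]
1 x [0.03, -0.02, -0.66, 0.0, 0.0, -0.04]
```

```bash
cat >> h.py <<'E'
def toolcloud(im):
    s=ctrl.read_state();T=Ro.from_euler("xyz",s["tool_rot"]).as_matrix()
    return (cloud(im)-s["eef_pos"])@T
E
cat > rod.py <<'E'
from h import *
import m
im=ctrl.get_image('wrist');save(im,'rod.png')
Q=toolcloud(im);x,y,z=Q[...,0],Q[...,1],Q[...,2]
sel=(abs(y)<10)&(x>45)&(x<170)&(z<0)&(z>-45)
for a in range(50,160,15):
    q=Q[sel&(abs(x-a)<4)]
    if len(q)>5: print(a,len(q),"y",(np.percentile(q[:,1],[2,98]).mean()).round(1),"ztop",np.percentile(q[:,2],8).round(1))
q=Q[sel];print("x max",np.percentile(q[:,0],99.8))
c=Q[(abs(y)<20)&(abs(y)>9)&(x>20)&(x<60)&(z>-45)&(z<5)];print("collar x",np.percentile(c[:,0],[2,50,98]),len(c))
E
python3 rod.py
```

```text
50 755 y -0.2 ztop -25.3
65 849 y -0.2 ztop -25.3
80 923 y -0.3 ztop -25.5
95 1017 y -0.2 ztop -25.5
110 983 y -0.3 ztop -25.4
x max 113.22858572179841
collar x [32.18166403 35.93130724 36.37992618] 955
```

```bash
python3 -m crank '[[[0.4,0,-0.5,0,0,0],[0.7,0.05,-0.5,0,0,-0.06],[0.9,0.06,0,0,0,-0.06],[0.9,0.06,0,0,0,-0.06],[0.9,0.06,0,0,0,-0.06],[0.9,0.06,0,0,0,-0.06],[0.9,0.07,0,0,0,-0.06],[0.9,0.07,0,0,0,-0.06],[0.9,0.07,0,0,0,-0.06],[0.9,0.07,0,0,0,-0.06]]]'
python3 -c "
from h import *
plan([477,154,160],1.64)"
```

```text
clock: 5.35
eef_pos: [453.4, -131.2, 163.1]
tool_rot: [-3.13, -0.001, 1.563]
force: [0.8, -0.2, -0.3]
width: 15.1
at [ 453.4 -131.2  163.1] [-3.130e+00 -1.000e-03  1.563e+00] w 15.1 F [ 0.8 -0.2 -0.3] t 5.3 q [ 0.4   0.5  -0.25  2.06  0.2   0.62  0.  ] dp [ 23.6 285.2  -3.1] rot [-0.7 -0.1 -4.4]
[0.86,0.07,0.01,-0.01,0.0,-0.07],[0.86,0.07,0.01,-0.01,0.0,-0.07],[0.86,0.08,0.01,-0.01,0.0,-0.07],[0.86,0.08,0.01,-0.01,0.0,-0.07],[0.86,0.09,0.01,-0.01,0.0,-0.07],[0.86,0.1,0.01,-0.01,0.0,-0.07],[0.86,0.1,0.01,-0.01,0.0,-0.07],[0.86,0.11,0.01,-0.01,0.0,-0.07],[0.86,0.11,0.01,-0.01,0.0,-0.07],[0.86,0.12,0.01,-0.01,0.0,-0.07],[0.86,0.13,0.01,-0.01,0.0,-0.07],
```

```bash
python3 -m crank '[[[0.86,0.07,0.01,-0.01,0,-0.07],[0.86,0.07,0.01,-0.01,0,-0.07],[0.86,0.08,0.01,-0.01,0,-0.07],[0.86,0.08,0.01,-0.01,0,-0.07],[0.86,0.09,0.01,-0.01,0,-0.07],[0.86,0.1,0.01,-0.01,0,-0.07],[0.86,0.1,0,0,0,-0.07],[0.86,0.11,0,0,0,-0.07],[0.8,0.11,0,0,0,-0.07],[0.6,0.1,0,0,0,-0.07],[0.4,0.08,0,0,0,0],[0,0,0,0,0,0]]]'
cat > tr.py <<'E'
from h import *
import m
s=ctrl.read_state();print(s["eef_pos"],s["tool_rot"])
for n in("wrist","top"):
    im=ctrl.get_image(n);save(im,'tr_%s.png'%n)
    P=cloud(im);X,Y,Z=P[...,0],P[...,1],P[...,2]
    rl=(abs(X-462)<35)&(Y>325)&(Y<425)&(Z>73)
    m.line(P[rl],"rolltops"); 
    tops=[]
    for y0 in range(335,420,6):
        q=P[rl&(abs(Y-y0)<3)]
        if len(q)>20:
            q=q[q[:,2]>np.nanmax(q[:,2])-9]; A=np.c_[q[:,0]**2,q[:,0],np.ones(len(q))]
            # circle fit radius 30
            from scipy.optimize import least_squares
            f=least_squares(lambda p:np.hypot(q[:,0]-p[0],q[:,2]-p[1])-30,[462,50],loss="soft_l1").x; tops.append([y0,*f])
    t=np.array(tops); print(t.round(1).tolist()); 
    if len(t)>3: c=np.polyfit(t[:,0]-375,t[:,1],1);print("axis x at 375",c[1],"slope",c[0])
    wl=(abs(X-462)<60)&(Y>310)&(Y<440)&(Z>38)&(Z<50)
    for sgn in(-1,1):
        q=P[wl&((X-464)*sgn>30)]
        if len(q)>20: m.line(q,"wall%d"%sgn)
E
python3 tr.py
```

```text
clock: 6.35
eef_pos: [466.7, 150.1, 152.7]
tool_rot: [-3.12, -0.005, 1.652]
force: [1.5, -0.0, -0.4]
width: 15.2
[466.70544831 150.0793786  152.73786174] [-3.11956563 -0.00546383  1.65151323]
  return _methods._mean(a, axis=axis, dtype=dtype,
  ret = um.true_divide(
m.py:3: RuntimeWarning: Mean of empty slice.
  c=np.median(P,0); _,_,V=np.linalg.svd(P-P.mean(0),full_matrices=False); d=V[0]*np.sign(V[0][1]); print(name,len(P),"mean",P.mean(0).round(1),"min",P.min(0).round(),"max",P.max(0).round(),"dir",d.round(3))
Traceback (most recent call last):
  File "tr.py", line 8, in <module>
    m.line(P[rl],"rolltops");
    ~~~~~~^^^^^^^^^^^^^^^^^^
  File "m.py", line 3, in line
    c=np.median(P,0); _,_,V=np.linalg.svd(P-P.mean(0),full_matrices=False); d=V[0]*np.sign(V[0][1]); print(name,len(P),"mean",P.mean(0).round(1),"min",P.min(0).round(),"max",P.max(0).round(),"dir",d.round(3))
                                                                              ~^^^
IndexError: index 0 is out of bounds for axis 0 with size 0
```

View pics/tr_wrist.png

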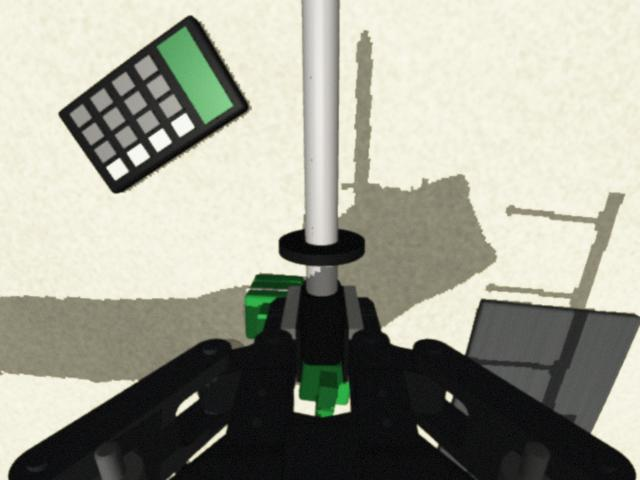

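```bash
python3 -m crank '[[[0.69,-0.15,-0.23,0,0,0],[0.69,-0.15,-0.23,0,0,0],[0.69,-0.15,-0.23,0,0,0],[0.69,-0.15,-0.23,0,0,0],[0.69,-0.15,-0.23,0,0,0],[0.69,-0.15,-0.23,0,0,0],[0.6,-0.1,-0.2,0,0,0],[0,0,0,0,0,0]]]'
python3 tr.py
```

```text
clock: 7.07
eef_pos: [424.3, 276.6, 197.2]
tool_rot: [-3.106, 0.01, 1.632]
force: [1.3, 0.2, -0.8]
width: 14.8
[424.29337219 276.62907263 197.15374342] [-3.10566462  0.00989077  1.63150276]
rolltops 6860 mean [460.4 379.2  78.7] min [437. 338.  73.] max [485. 418.  84.] dir [-0.086  0.996 -0.001]
[[341.0, 464.0, 51.2], [347.0, 463.7, 51.2], [353.0, 463.2, 51.2], [359.0, 462.9, 51.1], [365.0, 462.4, 50.7], [371.0, 462.1, 51.3], [377.0, 461.5, 51.2], [383.0, 461.1, 51.2], [389.0, 460.9, 51.0], [395.0, 459.4, 51.0], [401.0, 459.3, 51.3], [407.0, 459.1, 51.3], [413.0, 458.7, 51.2], [419.0, 459.5, 50.4]]
axis x at 375 461.63355995547624 slope -0.07111453196883713
wall-1 499 mean [430.2 379.8  45.1] min [426. 330.  43.] max [434. 421.  49.] dir [-0.071  0.997  0.001]
wall1 880 mean [498.3 379.3  44.1] min [494. 334.  38.] max [504. 427.  47.] dir [-0.072  0.997  0.008]
rolltops 28 mean [437.4 328.2 571.1] min [428. 325. 551.] max [448. 335. 582.] dir [ 0.551  0.068 -0.831]
[]
```

View pics/tr_wrist.png

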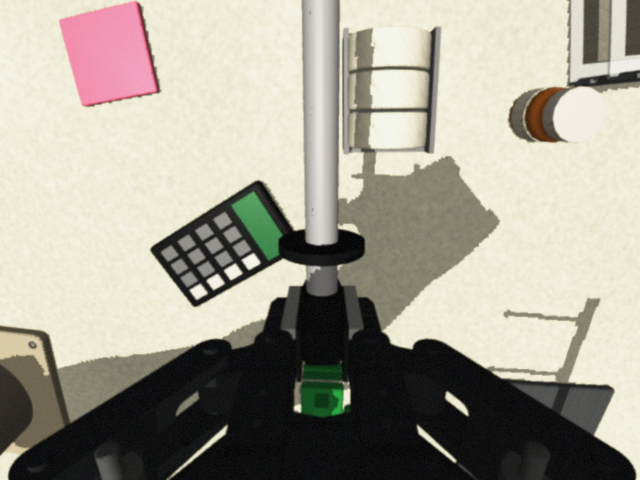

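```bash
python3 -c "
from h import *
plan([476.6,160,100],1.642,step=22)"
```

```text
at [424.7 272.2 196. ] [-3.104  0.014  1.628] w 14.6 F [-0.6 -0.  -1.2] t 7.2 q [-0.45  0.5  -0.25  1.92  0.16  0.79 -0.73] dp [  51.9 -112.2  -96. ] rot [-2.2  0.8 -0.8]
8 x [-0.47, 0.2, 0.4, -0.05, 0.02, -0.02]
```

```bash
python3 -m crank '[[[-0.47,0.2,0.4,-0.05,0.02,-0.02],[-0.47,0.2,0.4,-0.05,0.02,-0.02],[-0.47,0.2,0.4,-0.05,0.02,-0.02],[-0.47,0.2,0.4,-0.05,0.02,-0.02],[-0.47,0.2,0.4,-0.05,0.02,-0.02],[-0.47,0.2,0.4,-0.05,0.02,-0.02],[-0.47,0.2,0.4,-0.05,0.02,-0.02],[-0.47,0.2,0.4,-0.05,0.02,-0.02],[0,0,0,0,0,0]]]'
python3 -c "
from h import *
plan([476.6,160,32],1.642,step=15)"
```

```text
clock: 7.92
eef_pos: [478.7, 133.7, 92.1]
tool_rot: [-3.139, 0.011, 1.625]
force: [0.8, -0.9, -0.8]
width: 14.9
at [478.7 133.7  92.1] [-3.139  0.011  1.625] w 14.9 F [ 0.8 -0.9 -0.8] t 7.9 q [-0.21  0.64 -0.19  2.05  0.26  0.48 -0.54] dp [ -2.1  26.3 -60.1] rot [-0.2  0.6 -1. ]
5 x [0.18, 0.0, 0.4, -0.01, 0.02, -0.03]
```

```bash
python3 -m crank '[[[0.18,0,0.4,0,0.02,-0.03],[0.18,0,0.4,0,0.02,-0.03],[0.18,0,0.4,0,0.02,-0.03],[0.1,0,0.4,0,0.02,-0.03],[0,0,0.2,0,0,0],[0,0,0,0,0,0],[0,0,0,0,0,0]]]'
python3 -c "
from h import *
plan([476.6,160,32],1.642,step=15)"
```

```text
clock: 8.5
eef_pos: [475.8, 140.3, 35.3]
tool_rot: [-3.132, 0.011, 1.62]
force: [-0.4, -0.0, -1.0]
width: 15.1
at [475.8 140.3  35.3] [-3.132  0.011  1.62 ] w 15.1 F [-0.4 -0.  -1. ] t 8.5 q [-0.26  0.75 -0.14  2.07  0.29  0.35 -0.59] dp [ 0.8 19.7 -3.3] rot [-0.5  0.6 -1.2]
2 x [0.33, 0.03, 0.05, -0.05, 0.05, -0.1]
```

```bash
python3 -m crank '[[[0.2,0.04,0.06,-0.08,0.1,-0.2],[0.2,0.04,0.05,0,0,0],[0,0,0,0,0,0]]]'
python3 -c "
from h import *
plan([477,160,32],1.642,step=15)"
```

```text
clock: 8.75
eef_pos: [478.5, 152.6, 33.2]
tool_rot: [3.14, -0.001, 1.641]
force: [0.7, -0.2, -0.8]
width: 14.8
at [478.5 152.6  33.2] [ 3.140e+00 -1.000e-03  1.641e+00] w 14.8 F [ 0.7 -0.2 -0.8] t 8.8 q [-0.27  0.75 -0.14  2.07  0.3   0.34 -0.58] dp [-1.5  7.4 -1.2] rot [ 0.1 -0.1 -0. ]
1 x [0.25, -0.03, 0.04, 0.02, -0.01, -0.01]
```

```bash
python3 -m crank '[[[0.3,-0.04,0.02,0,0,0],[0.4,0,0.02,0,0,0],[0.4,0,0,0,0,0],[0.2,0,0,0,0,0],[0,0,0,0,0,0]]]'
python3 -c "
from h import *
s=ctrl.read_state();print('axis x',461.63-0.0711*(s['eef_pos'][1]-375))
plan([466.9,300,32],1.642,step=12)"
```

```text
clock: 9.17
eef_pos: [474.7, 197.7, 33.2]
tool_rot: [3.137, -0.004, 1.643]
force: [-0.6, -0.1, -0.4]
width: 15.1
axis x 474.23863282872736
at [474.7 197.7  33.2] [ 3.137 -0.004  1.643] w 15.1 F [-0.6 -0.1 -0.4] t 9.2 q [-0.36  0.76 -0.14  2.04  0.27  0.35 -0.64] dp [ -7.8 102.3  -1.2] rot [ 0.3 -0.2  0.1]
9 x [0.38, 0.0, 0.01, 0.0, 0.0, 0.0]
```

```bash
python3 -m crank '[[[0.35,0,0.02,0.02,-0.02,0],[0.35,0,0,0,0,0],[0.35,0,0,0,0,0],[0.35,0,0,0,0,0],[0.3,0,0,0,0,0],[0.2,0,0,0,0,0],[0,0,0,0,0,0]]]'
python3 -c "
from h import *
s=ctrl.read_state();print('axis x',461.63-0.0711*(s['eef_pos'][1]-375))
plan([466.9,300,32],1.642,step=12)"
```

```text
clock: 9.75
eef_pos: [469.4, 262.8, 32.6]
tool_rot: [3.14, -0.002, 1.646]
force: [-0.7, 1.1, -0.8]
width: 14.7
axis x 469.6085552287262
at [469.4 262.8  32.6] [ 3.140e+00 -2.000e-03  1.646e+00] w 14.7 F [-0.7  1.1 -0.8] t 9.8 q [-0.47  0.78 -0.13  1.97  0.24  0.4  -0.72] dp [-2.5 37.2 -0.6] rot [ 0.1 -0.1  0.2]
4 x [0.31, 0.0, 0.01, 0.0, -0.01, 0.01]
```

```bash
python3 -m crank '[[[0.3,0,0,0,0,0],[0.3,0,0,0,0,0],[0.3,0,0,0,0,0],[0.2,0,0,0,0,0],[0,0,0,0,0,0],[0,0,0,0,0,0]]]'
cat > rl.py <<'E'
from h import *
import sys
im=ctrl.get_image('wrist');save(im,sys.argv[1])
s=ctrl.read_state();print(s["eef_pos"].round(1),s["tool_rot"].round(3),s["force"].round(1),s["torque"].round(2))
Q=toolcloud(im);x,y,z=Q[...,0],Q[...,1],Q[...,2]
q=Q[(abs(y)<25)&(x>37)&(x<150)&(z<-28)&(z>-75)];print("rolls tool x",np.percentile(q[:,0],[1,99]).round(1),"z",np.percentile(q[:,2],[3,50]).round(1),len(q))
E
python3 rl.py ins.png
```

```text
clock: 10.25
eef_pos: [466.6, 298.7, 32.4]
tool_rot: [3.14, -0.001, 1.645]
force: [-0.4, 0.1, 0.4]
width: 14.8
[466.6 298.8  32.4] [ 3.140e+00 -2.000e-03  1.645e+00] [-1.4  1.4 -1.2] [-0.05 -0.01  0.  ]
rolls tool x [ 41.1 106.7] z [-49.3 -46.2] 43131
```

View pics/ins.png

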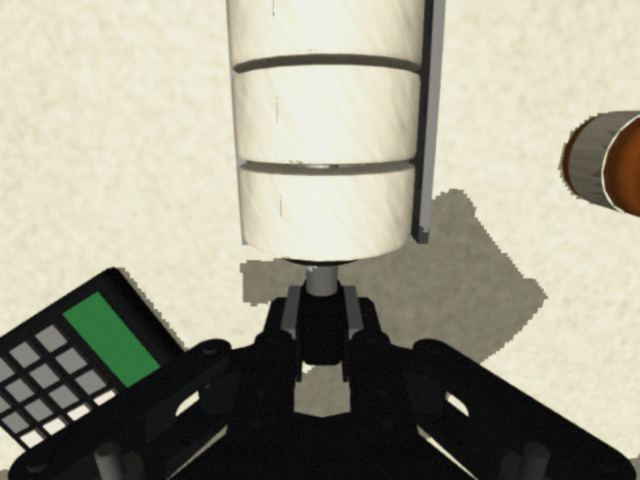

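The wrist view shows the spindle inside all three rolls and the collar against the nearest roll, at about (320,260). Now I'll lift.

```bash
python3 -m crank '[[[0,0,-0.2,0,0,0],[0,0,-0.3,0,0,0],[0,0,-0.3,0,0,0],[0,0,-0.3,0,0,0],[0,0,-0.4,0,0,0],[0,0,-0.4,0,0,0],[0,0,-0.4,0,0,0],[0,0,-0.4,0,0,0],[0,0,-0.4,0,0,0],[0,0,-0.3,0,0,0],[0,0,0,0,0,0],[0,0,0,0,0,0]]]'
python3 rl.py lift.png
python3 -c "
from h import *
plan([440,-100,170],1.6)"
```

```text
clock: 11.3
eef_pos: [467.2, 293.1, 147.5]
tool_rot: [3.138, 0.001, 1.639]
force: [-0.1, 0.3, -2.2]
width: 14.8
[467.3 293.1 147.4] [3.138e+00 1.000e-03 1.639e+00] [ 0.6  0.2 -1.8] [-0.15 -0.03  0.01]
rolls tool x [ 42.1 109.1] z [-40.7 -37.9] 35573
at [467.3 293.1 147.4] [3.138e+00 1.000e-03 1.639e+00] w 15.0 F [ 0.6  0.2 -1.8] t 11.3 q [-0.49  0.6  -0.19  1.88  0.17  0.68 -0.71] dp [ -27.3 -393.1   22.6] rot [0.2 0.1 2.2]
[-0.87,-0.12,-0.05,0.0,0.0,0.02],[-0.87,-0.12,-0.05,0.0,0.0,0.02],[-0.87,-0.12,-0.05,0.0,0.0,0.02],[-0.87,-0.11,-0.05,0.0,0.0,0.02],[-0.87,-0.11,-0.05,0.0,0.0,0.02],[-0.87,-0.11,-0.05,0.0,0.0,0.02],[-0.87,-0.11,-0.05,0.0,0.0,0.02],[-0.87,-0.1,-0.05,0.0,0.0,0.02],[-0.87,-0.1,-0.05,0.0,0.0,0.02],[-0.87,-0.1,-0.05,0.0,0.0,0.02],[-0.87,-0.1,-0.05,0.0,0.0,0.02],[-0.87,-0.1,-0.05,0.0,0.0,0.02],[-0.87,-0.09,-0.05,0.0,0.0,0.02],[-0.87,-0.09,-0.05,0.0,0.0,0.02],[-0.87,-0.09,-0.05,0.0,0.0,0.02],
```

```bash
python3 -m crank '[[[-0.15,0,-0.1,0,0,0],[-0.3,-0.05,-0.1,0,0,0],[-0.5,-0.08,-0.1,0,0,0],[-0.6,-0.08,0,0,0,0.03],[-0.7,-0.09,0,0,0,0.03],[-0.7,-0.09,0,0,0,0.03],[-0.7,-0.09,0,0,0,0.03],[-0.7,-0.09,0,0,0,0.03],[-0.7,-0.09,0,0,0,0.03],[-0.7,-0.09,0,0,0,0.03],[-0.7,-0.08,0,0,0,0.03],[-0.7,-0.08,0,0,0,0.03]]]'
python3 -m crank '[[[-0.7,-0.07,0,0,0,0.05],[-0.7,-0.07,0,0,0,0.05],[-0.7,-0.07,0,0,0,0.05],[-0.7,-0.07,0,0,0,0.05],[-0.7,-0.05,0,0,0,0.05],[-0.7,-0.05,0,0,0,0.05],[-0.7,-0.05,0,0,0,0.05],[-0.7,-0.04,0,0,0,0.05],[-0.7,-0.03,0,0,0,0.05],[-0.6,-0.03,0,0,0,0.05],[-0.4,-0.03,0,0,0,0],[-0.3,0,0,0,0,0]]]'
python3 rl.py tv.png
python3 -c "
from h import *
plan([435.8,-382,150],1.521,step=18)"
```

```text
clock: 12.35
eef_pos: [445.5, 64.2, 153.1]
tool_rot: [-3.134, 0.005, 1.616]
force: [0.3, 0.3, -2.3]
width: 15.1
clock: 13.35
eef_pos: [418.7, -187.1, 152.3]
tool_rot: [-3.12, 0.009, 1.548]
force: [-0.1, 0.1, -2.5]
width: 14.9
[ 418.6 -189.1  152.3] [-3.121  0.011  1.546] [-0.6 -3.1 -2. ] [-0.39  0.05  0.02]
rolls tool x [ 38.4 111. ] z [-40.8 -37.9] 36400
at [ 418.6 -189.1  152.3] [-3.121  0.011  1.546] w 15.0 F [-0.6 -3.1 -2. ] t 13.4 q [ 0.5   0.5  -0.21  2.1   0.21  0.58  0.11] dp [  17.2 -192.9   -2.3] rot [-1.2  0.6  1.4]
11 x [-0.58, 0.07, 0.01, -0.02, 0.01, 0.02]
```

```bash
python3 -m crank '[[[-0.4,0.06,0,-0.02,0.01,0.02],[-0.5,0.06,0,-0.02,0.01,0.02],[-0.58,0.07,0,-0.02,0.01,0.02],[-0.58,0.07,0,-0.02,0.01,0.02],[-0.58,0.07,0,-0.02,0.01,0.02],[-0.58,0.07,0,-0.02,0.01,0.02],[-0.58,0.07,0,-0.02,0.01,0.02],[-0.58,0.07,0,-0.02,0.01,0.02],[-0.58,0.05,0,0,0,0],[-0.4,0,0,0,0,0],[-0.2,0,0,0,0,0],[0,0,0,0,0,0]]]'
python3 -c "
from h import *
plan([435.8,-384,150],1.521,step=18)"
```

```text
clock: 14.4
eef_pos: [429.0, -356.7, 149.9]
tool_rot: [-3.133, -0.005, 1.537]
force: [0.2, 0.5, -1.7]
width: 15.1
at [ 429.  -356.7  149.9] [-3.133 -0.005  1.537] w 15.1 F [ 0.2  0.5 -1.7] t 14.4 q [ 0.8   0.62 -0.24  1.84  0.21  0.72  0.41] dp [  6.8 -27.3   0.1] rot [-0.5 -0.3  0.9]
2 x [-0.45, 0.13, 0.0, -0.04, -0.02, 0.08]
```

```bash
python3 -m crank '[[[-0.3,0.08,0,-0.04,-0.02,0.08],[-0.3,0.08,0,-0.04,-0.02,0.08],[-0.2,0.04,0,0,0,0],[0,0,0,0,0,0],[0,0,0,0,0,0]]]'
python3 -c "
from h import *
plan([436,-384,100],1.521,step=12)"
```

```text
clock: 14.82
eef_pos: [435.0, -379.3, 149.5]
tool_rot: [-3.141, -0.003, 1.523]
force: [0.7, -0.4, -2.7]
width: 14.6
at [ 435.  -379.3  149.5] [-3.141e+00 -3.000e-03  1.523e+00] w 14.6 F [ 0.7 -0.4 -2.7] t 14.8 q [ 0.82  0.64 -0.23  1.8   0.2   0.73  0.43] dp [  1.   -4.7 -49.5] rot [-0.1 -0.2  0.1]
5 x [-0.03, 0.01, 0.33, 0.0, -0.01, 0.0]
```

```bash
python3 -m crank '[[[-0.05,0.01,0.3,0,-0.02,0],[-0.05,0.01,0.3,0,0,0],[-0.03,0.01,0.3,0,0,0],[0,0,0.3,0,0,0],[0,0,0.3,0,0,0],[0,0,0.2,0,0,0],[0,0,0.1,0,0,0],[0,0,0,0,0,0]]]'
python3 -c "
from h import *
plan([436,-384,56],1.521,step=12)"
```

```text
clock: 15.48
eef_pos: [435.2, -380.7, 88.0]
tool_rot: [-3.138, -0.004, 1.525]
force: [0.1, -0.1, -2.7]
width: 14.9
at [ 435.2 -380.7   88. ] [-3.138 -0.004  1.525] w 14.9 F [ 0.1 -0.1 -2.7] t 15.5 q [ 0.8   0.73 -0.21  1.83  0.24  0.61  0.41] dp [  0.8  -3.3 -32. ] rot [-0.2 -0.2  0.3]
3 x [-0.04, 0.01, 0.35, -0.01, -0.01, 0.01]
```

```bash
python3 -m crank '[[[-0.1,0.03,0.2,-0.02,-0.03,0.05],[-0.04,0,0.2,0,0,0],[0,0,0.2,0,0,0],[0,0,0.15,0,0,0],[0,0,0.15,0,0,0],[0,0,0,0,0,0]]]'
python3 -c "
from h import *
plan([436,-384,56],1.521,step=12)"
```

```text
clock: 15.98
eef_pos: [436.5, -385.9, 58.7]
tool_rot: [-3.141, 0.0, 1.519]
force: [0.6, 0.4, -2.3]
width: 14.8
at [ 436.5 -385.9   58.7] [-3.141  0.     1.519] w 14.8 F [ 0.6  0.4 -2.3] t 16.0 q [ 0.79  0.77 -0.19  1.84  0.25  0.55  0.39] dp [-0.5  1.9 -2.7] rot [-0.   0.  -0.1]
1 x [0.06, -0.02, 0.09, 0.0, 0.0, -0.02]
```

```bash
python3 -m crank '[[[0.04,-0.02,0.08,0,0,0],[0,0,0.05,0,0,0],[0,0,0,0,0,0],[0,0,0,0,0,0]]]'
python3 -m crank '[[[0,0,0.03,0,0,0],[0,0,0,0,0,0],[0,0,0,0,0,0]]]'
```

```text
clock: 16.32
eef_pos: [437.1, -386.3, 59.4]
tool_rot: [3.139, 0.004, 1.519]
force: [0.5, -0.2, -2.0]
width: 14.7
clock: 16.57
eef_pos: [437.4, -386.4, 58.6]
tool_rot: [3.138, 0.005, 1.519]
force: [-0.0, 0.1, -1.0]
width: 14.7
```

```bash
python3 -m crank '[[[0,0,0,0,0,0],[0,0,0,0,0,0],[0,0,0,0,0,0],[0,0,0,0,0,0],[0,0,-0.2,0,0,0],[0,0,-0.5,0,0,0],[0,0,-0.8,0,0,0],[0,0,-0.9,0,0,0],[0,0,-0.9,0,0,0],[0,0,-0.9,0,0,0],[0,0,-0.3,0,0,0],[0,0,0,0,0,0]]]' -0.3
python3 -c "
from h import *
import m
im=ctrl.get_image('wrist');save(im,'seat.png')
plan([436,-384,180],1.521)
P=cloud(im);X,Y,Z=P[...,0],P[...,1],P[...,2]
m.line(P[(abs(X-436)<12)&(Z>60)&(Y<-345)&(Y>-420)],'handle')
m.line(P[(abs(X-440)<10)&(Z>60)&(Z<95)&(Y>-265)&(Y<-225)],'tip')
m.line(P[(abs(X-440)<32)&(Z>85)&(Y>-345)&(Y<-260)],'rolls')
"
```

```text
clock: 17.57
eef_pos: [436.9, -384.8, 200.3]
tool_rot: [3.14, 0.003, 1.519]
force: [-0.3, 0.1, -0.2]
width: 55.1
at [ 436.8 -384.6  199.6] [3.14e+00 2.00e-03 1.52e+00] w 55.7 F [0.8 0.2 0.3] t 17.6 q [ 0.83  0.57 -0.25  1.75  0.18  0.84  0.45] dp [ -0.8   0.6 -19.6] rot [ 0.1  0.1 -0.1]
1 x [0.02, -0.03, 0.65, 0.02, 0.02, -0.01]
handle 9726 mean [ 435.8 -371.6  251.3] min [ 424. -399.   65.] max [ 448. -345.  301.] dir [ 0.004  0.007 -1.   ]
tip 912 mean [ 441.1 -251.3   79.6] min [ 430. -264.   60.] max [ 450. -235.   87.] dir [ 0.103  0.994 -0.038]
rolls 8448 mean [ 439.5 -303.9   94.6] min [ 412. -345.   85.] max [ 467. -265.  101.] dir [ 0.07   0.998 -0.001]
```

View pics/seat.png

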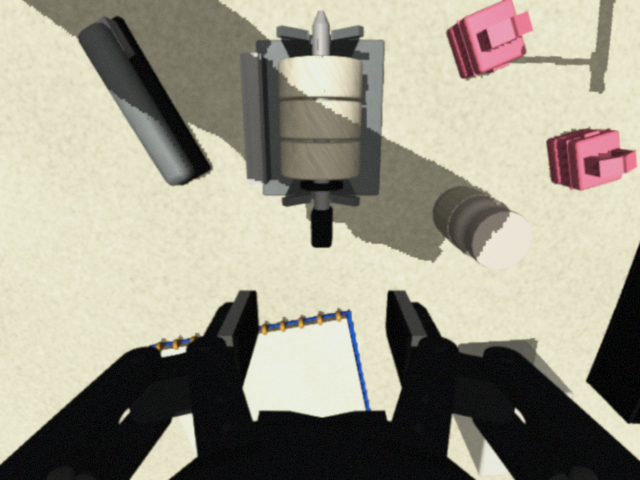

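Seated: the handle is at (321,228), the rolls sit between the cheeks, and the roll tops read about 100 mm, as expected. Next I'll measure the hooks and cases.

```bash
python3 -m crank '[[[0.5,-0.1,-0.5,0,0,0],[0.8,-0.2,-0.3,0,0,0],[0.8,-0.2,0,0,0,0],[0.8,-0.2,0,0,0,0],[0.8,-0.2,0,0,0,0],[0.6,-0.1,0,0,0,0],[0,0,0,0,0,0]]]'
cat > hooks.py <<'E'
from h import *
import m
from scipy.ndimage import label
for n in("top","side"):
    im=ctrl.get_image(n);P=cloud(im);X,Y,Z=P[...,0],P[...,1],P[...,2]
    b=P[(X>640)&(X<720)&(Z>205)&(Z<245)&(Y>-330)&(Y<240)]
    print(n,"bar ymin/max",np.percentile(b[:,1],[.5,99.5]).round(1))
    pr=P[(X>570)&(X<650)&(Z>192)&(Z<245)&(Y>-330)&(Y<240)]
    h,e=np.histogram(pr[:,1],bins=np.arange(-330,240,4)); l,k=label(h>4)
    for i in range(1,k+1):
        w=np.where(l==i)[0]; q=pr[(pr[:,1]>=e[w[0]]-2)&(pr[:,1]<=e[w[-1]+1]+2)]
        d=np.polyfit(q[:,0],q[:,1],1)if len(q)>10 else [0,0]
        print("  prong y@615",round(np.polyval(d,615),1),"slope",round(d[0],3),"xmin",np.percentile(q[:,0],2).round(1),"ztop",np.percentile(q[:,2],[50,95]).round(1),len(q))
    f=b[b[:,0]<700]; c=np.polyfit(b[:,1],b[:,0],1);cz=np.polyfit(b[:,1],b[:,2],1);print("  bar line x@y=-43",np.polyval(c,-43).round(1),"slope",c[0].round(4),"zslope",cz[0].round(4),"x pct",np.percentile(b[:,0],[2,98]))
E
python3 hooks.py; python3 -c "
from h import *
plan([482,-127.4,170],0)"
```

```text
clock: 18.2
eef_pos: [406.5, -248.1, 214.6]
tool_rot: [-3.129, -0.005, 1.515]
force: [0.4, 0.3, 0.2]
width: 55.6
top bar ymin/max [-283.4  196.7]
  prong y@615 -257.0 slope -0.036 xmin 571.9 ztop [219.2 222.9] 94
  prong y@615 -185.8 slope -0.01 xmin 571.1 ztop [219.9 224.6] 76
  prong y@615 -114.3 slope -0.03 xmin 573.1 ztop [218.9 224. ] 86
  prong y@615 29.7 slope -0.027 xmin 577.7 ztop [219.7 224.2] 83
  prong y@615 101.7 slope -0.023 xmin 578.7 ztop [219.6 224.5] 77
  prong y@615 173.8 slope -0.031 xmin 581.4 ztop [220.  224.7] 77
  bar line x@y=-43 667.8 slope 0.0256 zslope -0.0006 x pct [645.7414376  698.24517378]
side bar ymin/max [-279.8  200.9]
  prong y@615 -254.7 slope -0.02 xmin 571.2 ztop [219.3 223.1] 66
  prong y@615 -183.6 slope -0.046 xmin 571.8 ztop [218.7 222.8] 86
  prong y@615 -111.7 slope -0.014 xmin 573.4 ztop [219.3 222.6] 94
  prong y@615 31.9 slope -0.04 xmin 577.9 ztop [219.6 223.4] 109
  prong y@615 104.4 slope -0.04 xmin 580.0 ztop [219.7 222.9] 120
  prong y@615 176.8 slope -0.035 xmin 581.7 ztop [219.5 223.4] 117
  bar line x@y=-43 668.2 slope 0.0184 zslope -0.0034 x pct [644.07286418 699.82787055]
at [ 407.2 -251.9  214.8] [-3.131e+00 -2.000e-03  1.512e+00] w 55.5 F [ 0.3 -0.5 -0.8] t 18.3 q [ 0.69  0.42 -0.27  1.99  0.16  0.76  0.26] dp [ 74.8 124.5 -44.8] rot [-0.6  0.4 86.6]
[0.27,0.14,0.09,-0.01,0.0,0.9],[0.28,0.12,0.09,-0.01,0.0,0.9],[0.29,0.09,0.09,-0.01,0.0,0.9],[0.3,0.06,0.09,-0.01,0.0,0.9],[0.3,0.03,0.09,-0.01,0.0,0.9],[0.3,0.0,0.09,-0.01,0.0,0.9],[0.3,-0.02,0.09,-0.01,0.0,0.9],[0.3,-0.05,0.09,-0.01,0.0,0.9],[0.29,-0.08,0.09,-0.01,0.0,0.9],[0.28,-0.11,0.09,-0.01,0.0,0.9],[0.27,-0.13,0.09,-0.01,0.0,0.9],[0.26,-0.16,0.09,-0.01,0.0,0.9],[0.24,-0.18,0.09,-0.01,0.0,0.9],[0.22,-0.21,0.09,-0.01,0.0,0.9],[0.2,-0.23,0.09,-0.01,0.0,0.9],[0.18,-0.24,0.09,-0.01,0.0,0.9],
```

```bash
python3 -c "
from h import *
plan([475,17.5,165],0.0)"
```

```text
at [ 407.2 -251.9  214.8] [-3.131e+00 -2.000e-03  1.512e+00] w 55.5 F [ 0.3 -0.5 -0.8] t 18.3 q [ 0.69  0.42 -0.27  1.99  0.16  0.76  0.26] dp [ 67.8 269.4 -49.8] rot [-0.6  0.4 86.6]
[0.57,0.11,0.1,-0.01,0.0,0.9],[0.58,0.06,0.1,-0.01,0.0,0.9],[0.58,0.0,0.1,-0.01,0.0,0.9],[0.58,-0.05,0.1,-0.01,0.0,0.9],[0.57,-0.11,0.1,-0.01,0.0,0.9],[0.56,-0.16,0.1,-0.01,0.0,0.9],[0.54,-0.21,0.1,-0.01,0.0,0.9],[0.52,-0.26,0.11,-0.01,0.0,0.9],[0.49,-0.31,0.11,-0.01,0.0,0.9],[0.46,-0.36,0.1,-0.01,0.0,0.9],[0.42,-0.4,0.1,-0.01,0.0,0.9],[0.38,-0.44,0.1,-0.01,0.0,0.9],[0.34,-0.47,0.1,-0.01,0.0,0.9],[0.29,-0.5,0.1,-0.01,0.0,0.9],[0.24,-0.52,0.1,-0.01,0.0,0.9],[0.19,-0.55,0.1,-0.01,0.0,0.9],
```

```bash
python3 -m crank '[[[0.57,0.11,0.1,0,0,0.9],[0.58,0.06,0.1,0,0,0.9],[0.58,0,0.1,0,0,0.9],[0.58,-0.05,0.1,0,0,0.9],[0.57,-0.11,0.1,0,0,0.9],[0.56,-0.16,0.1,0,0,0.9],[0.54,-0.21,0.1,0,0,0.9],[0.52,-0.26,0.11,0,0,0.9],[0.49,-0.31,0.11,0,0,0.9],[0.46,-0.36,0.1,0,0,0.9],[0.42,-0.4,0.1,0,0,0.9],[0.38,-0.44,0.1,0,0,0.9]]]'
python3 -m crank '[[[0.34,-0.47,0.1,0,0,0.9],[0.29,-0.5,0.1,0,0,0.9],[0.24,-0.52,0.1,0,0,0.9],[0.19,-0.55,0.1,0,0,0.9],[0,0,0,0,0,0]]]' -0.3
cat > case.py <<'E'
from h import *
import m,sys
x0,y0=float(sys.argv[1]),float(sys.argv[2]); yaw=float(sys.argv[3]) if len(sys.argv)>3 else 0
im=ctrl.get_image('wrist');save(im,'case.png')
P=cloud(im);C=cv2.cvtColor(im["color"],cv2.COLOR_RGB2HSV);X,Y,Z=P[...,0],P[...,1],P[...,2]
g=(C[...,0]>45)&(C[...,0]<80)&(C[...,1]>120)
q=P[g&(Z>55)&(Z<90)&(abs(X-x0)<35)&(abs(Y-y0)<35)]
if len(q)>30:
    m.line(q,"loop"); r=cv2.minAreaRect(q[:,:2].astype(np.float32));print(np.round(r[0],1),np.round(r[1],1),round(r[2],1))
else: print("no loop",len(q))
plan([x0,y0,110],yaw)
E
python3 case.py 478 17.5
```

```text
clock: 19.3
eef_pos: [470.9, -68.0, 167.7]
tool_rot: [3.137, 0.016, 0.294]
force: [0.6, -0.1, -0.5]
width: 55.2
clock: 19.72
eef_pos: [499.3, -3.5, 149.8]
tool_rot: [3.125, 0.013, -0.109]
force: [0.1, 0.9, 0.3]
width: 55.7
loop 1070 mean [479.2  17.2  69.8] min [470.   1.  55.] max [486.  33.  75.] dir [ 0.071  0.997 -0.002]
[478.1  17.4] [31.5 15.1] 87.6
at [498.7  -5.7 150.1] [ 3.124  0.013 -0.107] w 55.5 F [ 0.2 -0.4  0.7] t 19.8 q [-0.2   0.55  0.21  2.01 -0.16  0.62 -1.57] dp [-20.7  23.2 -40.1] rot [ 1.   0.8 -6.1]
[-0.38,-0.36,0.67,0.08,0.07,-0.51],[-0.36,-0.37,0.67,0.08,0.07,-0.51],
```

View pics/case.png

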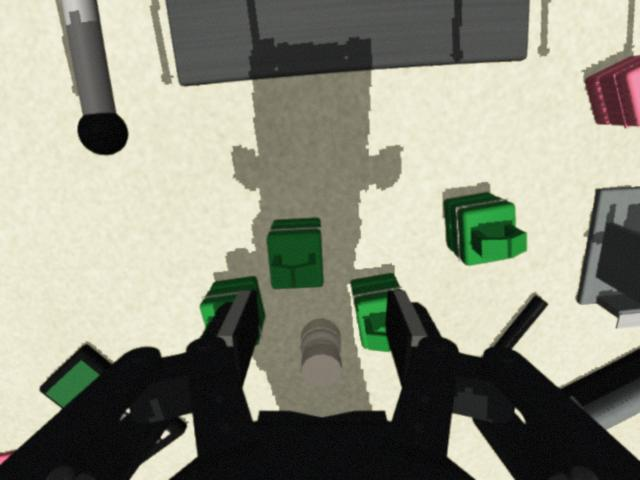

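Case C, the green one at (295,253), is at (478,17). The small bottle at (320,350) and the other cases are clear of the jaws.

```bash
python3 -m crank '[[[-0.38,-0.36,0.4,0.08,0.07,-0.3],[-0.36,-0.37,0.4,0.08,0.07,-0.3],[0,0,0.4,0,0,0],[0,0,0.3,0,0,0],[0,0,0,0,0,0]]]' -0.3
python3 -c "
from h import *
plan([478.1,17.4,48],-0.035,step=12)"
```

```text
clock: 20.18
eef_pos: [480.0, 8.7, 102.8]
tool_rot: [3.135, -0.004, -0.039]
force: [-1.3, 0.1, -0.3]
width: 55.6
at [480.    8.7 102.8] [ 3.135 -0.004 -0.039] w 55.6 F [-1.3  0.1 -0.3] t 20.2 q [-0.18  0.6   0.14  2.11 -0.18  0.44 -1.51] dp [ -1.9   8.7 -54.8] rot [ 0.4 -0.2 -0.2]
5 x [-0.02, -0.06, 0.36, 0.01, -0.01, -0.01]
```

```bash
python3 -m crank '[[[-0.03,-0.25,0.2,0.03,-0.02,0],[0,-0.08,0.35,0,0,0],[0,0,0.35,0,0,0],[0,0,0.35,0,0,0],[0,0,0.3,0,0,0],[0,0,0.1,0,0,0],[0,0,0,0,0,0]]]' -0.3
python3 -c "
from h import *
plan([478.1,17.4,48],-0.035,step=12)"
```

```text
clock: 20.77
eef_pos: [484.2, 14.2, 51.5]
tool_rot: [3.137, -0.008, -0.043]
force: [-0.5, 0.1, 0.1]
width: 55.4
at [484.2  14.2  51.5] [ 3.137 -0.008 -0.043] w 55.4 F [-0.5  0.1  0.1] t 20.8 q [-0.16  0.7   0.11  2.12 -0.2   0.32 -1.5 ] dp [-6.1  3.2 -3.5] rot [ 0.3 -0.4 -0.5]
1 x [-0.21, -0.1, 0.12, 0.05, -0.07, -0.08]
```

```bash
python3 -m crank '[[[-0.21,-0.1,0.14,0.05,-0.07,-0.08],[0,0,0,0,0,0]]]' -0.3
python3 -m crank '[[[0,0,0,0,0,0],[0,0,0,0,0,0],[0,0,0,0,0,0],[0,0,0,0,0,0],[0,0,0,0,0,0],[0,0,0,0,0,0]]]' 1
python3 -m crank '[[[0,0,-0.2,0,0,0],[0,0,-0.5,0,0,0],[0,0,-0.7,0,0,0],[0,0,-0.7,0,0,0],[0,0,-0.7,0,0,0],[0,0,-0.7,0,0,0],[0,0,-0.5,0,0,0],[0,0,0,0,0,0]]]'
python3 -c "
from h import *
plan([530,32.9,207],-0.027,step=20)"
```

```text
clock: 20.93
eef_pos: [478.0, 17.4, 47.3]
tool_rot: [-3.141, -0.0, -0.034]
force: [-0.8, -0.7, -0.8]
width: 55.5
clock: 21.43
eef_pos: [478.8, 17.5, 48.7]
tool_rot: [-3.141, -0.003, -0.034]
force: [-0.1, 0.5, -0.2]
width: 28.5
clock: 22.1
eef_pos: [476.9, 17.5, 175.3]
tool_rot: [-3.14, 0.001, -0.034]
force: [1.0, 0.2, -0.3]
width: 29.2
at [476.9  17.5 175.3] [-3.14e+00  1.00e-03 -3.40e-02] w 29.2 F [ 1.   0.2 -0.3] t 22.1 q [-0.23  0.48  0.19  2.05 -0.15  0.63 -1.55] dp [53.1 15.4 31.7] rot [-0.1  0.  -0.4]
4 x [0.44, -0.14, -0.26, 0.0, 0.0, -0.02]
```

```bash
python3 -m crank '[[[0.3,-0.12,-0.3,0,0,0],[0.4,-0.14,-0.26,0,0,0],[0.4,-0.14,-0.26,0,0,0],[0.3,-0.1,-0.2,0,0,0],[0,0,0,0,0,0],[0,0,0,0,0,0]]]'
python3 -c "
from h import *
plan([532,32.9,207.7],-0.027,step=20)"
```

```text
clock: 22.6
eef_pos: [517.9, 31.6, 206.0]
tool_rot: [-3.14, 0.004, -0.034]
force: [-0.3, -1.3, -1.2]
width: 28.9
at [517.9  31.6 206. ] [-3.14   0.004 -0.034] w 28.9 F [-0.3 -1.3 -1.2] t 22.6 q [-0.25  0.48  0.2   1.91 -0.14  0.76 -1.58] dp [14.1  1.3  1.7] rot [-0.1  0.2 -0.4]
1 x [0.47, -0.06, -0.06, -0.01, 0.04, -0.07]
```

```bash
cat > hk.py <<'E'
from h import *
import sys
y0=float(sys.argv[1]);f=sys.argv[2]
im=ctrl.get_image('wrist');save(im,f)
P=cloud(im);X,Y,Z=P[...,0],P[...,1],P[...,2]
s=(abs(Y-y0)<25)&(Z>185)&(Z<245)
for a in range(575,660,10):
    q=P[s&(abs(X-a)<5)]
    if len(q)>8: print(a,len(q),"y",np.percentile(q[:,1],[3,97]).mean().round(1),"ztop",np.percentile(q[:,2],92).round(1))
q=P[s&(X<600)&(X>560)]
if len(q)>8: print("xmin",np.percentile(q[:,0],2).round(1))
b=P[(X>650)&(X<700)&(Z>195)&(Z<250)&(abs(Y-y0)<80)]
if len(b)>50: print("bar front x",np.percentile(b[:,0],3).round(1),"z top slope",np.polyfit(b[:,1],b[:,2],1)[0].round(3))
E
python3 hk.py 31 hk.png
```

```text
575 230 y 32.1 ztop 225.8
585 592 y 32.2 ztop 225.3
595 522 y 31.9 ztop 223.8
605 553 y 31.6 ztop 223.2
615 568 y 31.3 ztop 222.6
625 581 y 30.8 ztop 222.0
635 160 y 30.7 ztop 221.6
xmin 576.7
```

View pics/hk.png

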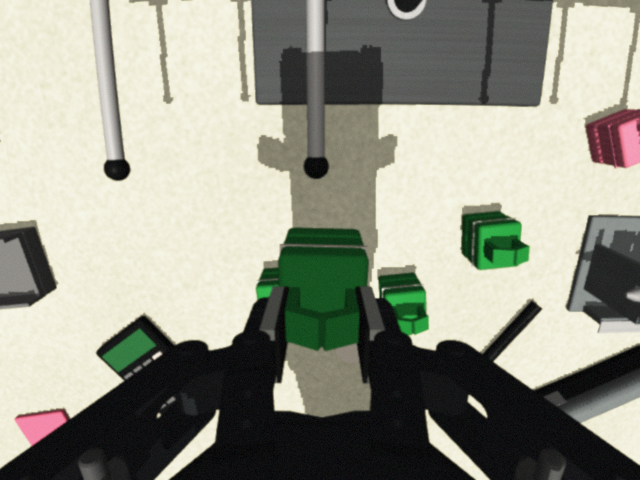

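```bash
python3 -m crank '[[[0.3,-0.06,-0.08,0,0.03,-0.03],[0.4,-0.03,-0.04,0,0,0],[0.4,0,0,0,0,0],[0.2,0,0,0,0,0],[0,0,0,0,0,0]]]'
python3 -c "
from h import *
s=ctrl.read_state();print('prong y',31.3-0.029*(s['eef_pos'][0]-615))
plan([617,31.2,210],-0.03,step=12)"
```

```text
clock: 23.07
eef_pos: [555.1, 32.4, 206.8]
tool_rot: [-3.141, 0.008, -0.031]
force: [0.4, 0.1, -0.8]
width: 28.7
prong y 33.037560252336185
at [555.1  32.4 206.8] [-3.141  0.008 -0.031] w 28.7 F [ 0.4  0.1 -0.8] t 23.1 q [-0.24  0.53  0.2   1.81 -0.14  0.82 -1.57] dp [61.9 -1.2  3.2] rot [-0.   0.4 -0.1]
6 x [0.34, 0.0, -0.02, 0.0, 0.01, 0.0]
```

```bash
python3 -m crank '[[[0.1,-0.02,-0.15,0,0.07,0],[0.3,0,-0.05,0,0,0],[0.35,0,-0.04,0,0,0],[0.2,0,0,0,0,0],[0,0,0,0,0,0]]]'
python3 -c "
from h import *
s=ctrl.read_state();print('prong y',31.3-0.029*(s['eef_pos'][0]-615))
plan([617,31.2,210],-0.03,step=12)"
```

```text
clock: 23.48
eef_pos: [583.6, 31.8, 214.0]
tool_rot: [-3.141, 0.003, -0.032]
force: [-0.6, 0.4, -1.0]
width: 29.2
prong y 32.211984683976
at [583.6  31.8 214. ] [-3.141e+00  3.000e-03 -3.200e-02] w 29.2 F [-0.6  0.4 -1. ] t 23.5 q [-0.23  0.56  0.2   1.73 -0.14  0.87 -1.57] dp [33.4 -0.6 -4. ] rot [-0.   0.2 -0.1]
3 x [0.37, 0.0, 0.04, 0.0, 0.01, 0.0]
```

```bash
python3 -m crank '[[[0.3,0,0.1,0,0.02,0],[0.35,0,0.03,0,0,0],[0.3,0,0,0,0,0],[0.15,0,0,0,0,0],[0,0,0,0,0,0]]]'
python3 -c "
from h import *
s=ctrl.read_state();print('prong y',31.3-0.029*(s['eef_pos'][0]-615))
plan([617,31.2,202],-0.03,step=12)"
```

```text
clock: 23.9
eef_pos: [617.9, 30.7, 208.9]
tool_rot: [-3.141, 0.002, -0.031]
force: [0.2, 0.2, -0.7]
width: 28.5
prong y 31.21517518478066
at [617.9  30.7 208.9] [-3.141e+00  2.000e-03 -3.100e-02] w 28.5 F [ 0.2  0.2 -0.7] t 23.9 q [-0.21  0.61  0.2   1.64 -0.14  0.91 -1.57] dp [-0.9  0.5 -6.9] rot [-0.   0.1 -0.1]
1 x [-0.03, -0.01, 0.23, -0.01, 0.02, -0.01]
```

```bash
python3 -m crank '[[[0,0,0.12,0,0,0],[0,0,0.12,0,0,0],[0,0,0.1,0,0,0],[0,0,0.08,0,0,0],[0,0,0,0,0,0]]]'
python3 -m crank '[[[0,0,0,0,0,0],[0,0,0,0,0,0],[0,0,0,0,0,0],[0,0,0,0,0,0],[0,0,0,0,0,0]]]' -0.3
python3 -m crank '[[[0,0,-0.2,0,0,0],[0,0,-0.3,0,0,0],[0,0,-0.5,0,0,0],[0,0,-0.5,0,0,0],[0,0,-0.5,0,0,0],[0,0,-0.2,0,0,0],[-0.3,0,0,0,0,0],[-0.6,0,0,0,0,0],[-0.6,0,0,0,0,0],[-0.4,0,0,0,0,0],[0,0,0,0,0,0]]]'
python3 -c "
from h import *
im=ctrl.get_image('wrist');save(im,'h1.png')
P=cloud(im);C=cv2.cvtColor(im['color'],cv2.COLOR_RGB2HSV);X,Y,Z=P[...,0],P[...,1],P[...,2]
g=(C[...,0]>45)&(C[...,0]<80)&(C[...,1]>120)&(Z>140)
print(g.sum(),np.nanpercentile(P[g],[2,50,98],axis=0).round(1))
plan([482,-127.4,165],0.05)"; python3 hooks.py|grep -v '  bar'
```

```text
clock: 24.32
eef_pos: [617.4, 30.6, 195.3]
tool_rot: [-3.141, 0.002, -0.032]
force: [1.0, -0.1, 0.1]
width: 28.8
clock: 24.73
eef_pos: [616.0, 30.8, 195.1]
tool_rot: [-3.141, 0.004, -0.031]
force: [-0.2, -0.4, 0.8]
width: 55.4
clock: 25.65
eef_pos: [554.7, 32.3, 267.1]
tool_rot: [-3.141, 0.003, -0.032]
force: [-1.0, 0.7, 0.4]
width: 55.3
4968 [[555.9 -18.8 194.3]
 [616.6  30.2 197.7]
 [637.4  84.  356.8]]
at [556.   32.4 267.2] [-3.141e+00  2.000e-03 -3.200e-02] w 55.4 F [-0.6  0.6 -1. ] t 25.7 q [-0.25  0.46  0.21  1.74 -0.12  0.96 -1.59] dp [ -74.  -159.8 -102.2] rot [-0.1  0.1 -4.7]
[-0.29,0.68,0.43,0.0,0.0,-0.1],[-0.29,0.67,0.43,0.0,0.0,-0.1],[-0.3,0.67,0.43,0.0,0.0,-0.1],[-0.31,0.67,0.43,0.0,0.0,-0.1],[-0.31,0.66,0.43,0.0,0.0,-0.1],[-0.32,0.66,0.43,0.0,0.0,-0.1],[-0.33,0.66,0.43,0.0,0.0,-0.1],[-0.33,0.65,0.43,0.0,0.0,-0.1],
top bar ymin/max [-282.8  196.5]
  prong y@615 -256.6 slope -0.044 xmin 570.9 ztop [229.8 234.7] 92
  prong y@615 -185.4 slope 0.002 xmin 571.9 ztop [226.5 230.6] 81
  prong y@615 -114.1 slope -0.035 xmin 573.5 ztop [222.9 228.5] 85
  prong y@615 173.8 slope -0.028 xmin 582.1 ztop [209.1 213.5] 76
side bar ymin/max [-278.   200.2]
  prong y@615 -182.5 slope -0.098 xmin 617.8 ztop [224.8 228.9] 38
  prong y@615 -111.5 slope -0.04 xmin 607.2 ztop [221.7 224.8] 57
  prong y@615 36.0 slope 0.053 xmin 580.6 ztop [201.1 220.6] 399
  prong y@615 104.2 slope -0.025 xmin 579.8 ztop [212.5 215.8] 112
  prong y@615 176.2 slope -0.034 xmin 582.4 ztop [209.1 212.4] 118
```

View pics/h1.png

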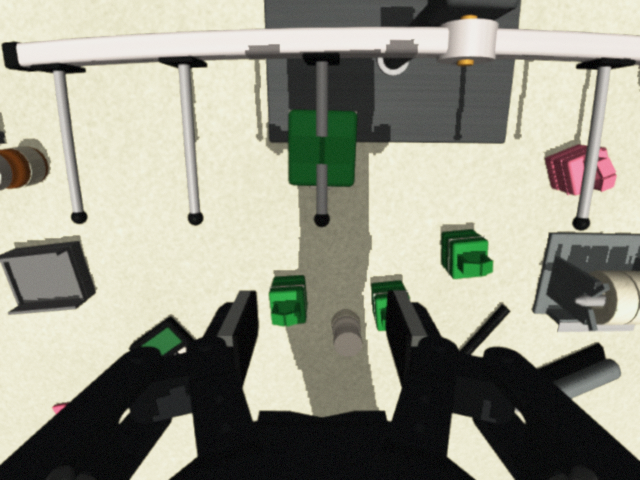

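```bash
python3 -c "
from h import *
im=cv2.imread('pics/h1.png')[...,::-1]
im2=ctrl.get_image('wrist');P=cloud(im2)
for v in range(104,196,6): print(v,im2['color'][v,321].tolist(),P[v,321].round(0).tolist(),im2['color'][v,335].tolist(),P[v,335].round(0).tolist())
"
```

```text
104 [111, 108, 105] [644.0, 31.0, 218.0] [42, 46, 45] [653.0, 16.0, 11.0]
110 [108, 106, 105] [641.0, 31.0, 217.0] [41, 43, 41] [647.0, 16.0, 10.0]
116 [110, 106, 103] [638.0, 31.0, 217.0] [39, 45, 38] [641.0, 16.0, 12.0]
122 [110, 106, 103] [635.0, 31.0, 217.0] [16, 79, 32] [635.0, 23.0, 195.0]
128 [105, 103, 100] [632.0, 31.0, 217.0] [22, 83, 36] [631.0, 23.0, 196.0]
134 [105, 104, 101] [629.0, 31.0, 217.0] [21, 87, 38] [628.0, 23.0, 197.0]
140 [106, 102, 101] [626.0, 31.0, 217.0] [20, 81, 33] [625.0, 23.0, 196.0]
146 [11, 52, 19] [623.0, 31.0, 221.0] [19, 75, 27] [623.0, 24.0, 221.0]
152 [15, 55, 22] [620.0, 31.0, 221.0] [22, 76, 31] [620.0, 24.0, 222.0]
158 [18, 58, 25] [617.0, 31.0, 220.0] [23, 80, 32] [617.0, 24.0, 221.0]
164 [13, 55, 20] [614.0, 32.0, 220.0] [23, 78, 34] [614.0, 24.0, 222.0]
170 [43, 67, 44] [611.0, 32.0, 220.0] [21, 79, 34] [610.0, 24.0, 220.0]
176 [101, 98, 98] [607.0, 32.0, 219.0] [20, 81, 31] [604.0, 24.0, 197.0]
182 [105, 103, 100] [604.0, 32.0, 219.0] [23, 82, 33] [600.0, 24.0, 198.0]
188 [109, 106, 100] [601.0, 32.0, 220.0] [20, 76, 30] [597.0, 24.0, 197.0]
194 [106, 103, 98] [598.0, 32.0, 220.0] [119, 119, 98] [555.0, 18.0, -0.0]
```

Case C hangs: its loop roof covers the prong from x 611 to 623, and the bar is tilted about 0.048 as expected. Next is case A, for hook r2.

```bash
python3 -m crank '[[[-0.3,0.4,0.3,0,0,-0.1],[-0.3,0.67,0.43,0,0,-0.1],[-0.3,0.67,0.43,0,0,-0.1],[-0.31,0.67,0.43,0,0,-0.1],[-0.31,0.66,0.43,0,0,-0.1],[-0.32,0.66,0.43,0,0,-0.1],[-0.33,0.66,0.43,0,0,-0.1],[-0.2,0.4,0.2,0,0,-0.1],[0,0,0,0,0,0],[0,0,0,0,0,0]]]' -0.3
python3 case.py 482 -127.4 0.05
```

```text
clock: 26.68
eef_pos: [497.3, -117.1, 168.2]
tool_rot: [3.141, -0.009, 0.059]
force: [-0.0, 0.2, 0.1]
width: 55.5
loop 951 mean [ 483.  -127.2   69.9] min [ 473. -143.   55.] max [ 490. -111.   75.] dir [-0.076  0.997  0.003]
[ 482.  -127.3] [14.9 31.5] 4.6
at [ 497.4 -117.1  168.3] [ 3.141 -0.01   0.059] w 55.3 F [ 0.1 -0.5  0.3] t 26.7 q [ 0.07  0.52  0.16  1.98 -0.14  0.64 -1.2 ] dp [-15.4 -10.3 -58.3] rot [ 0.  -0.6  0.5]
3 x [-0.18, 0.1, 0.65, 0.0, -0.03, 0.03]
```

Case A is confirmed at (482,-127.3), yaw about 0.07.

```bash
python3 -m crank '[[[-0.3,0.2,0.4,0,-0.06,0],[-0.27,0.16,0.5,0,0,0],[0,0,0.5,0,0,0],[0,0,0.5,0,0,0],[0,0,0.4,0,0,0],[0,0,0.1,0,0,0],[0,0,0,0,0,0]]]' -0.3
python3 -c "
from h import *
plan([482,-127.3,48],0.065,step=12)"
```

```text
clock: 27.32
eef_pos: [493.4, -121.1, 97.6]
tool_rot: [3.142, -0.019, 0.071]
force: [0.7, 0.2, -0.3]
width: 55.3
at [ 493.4 -121.1   97.6] [ 3.142 -0.019  0.071] w 55.3 F [ 0.7  0.2 -0.3] t 27.3 q [ 0.11  0.63  0.11  2.05 -0.17  0.45 -1.15] dp [-11.4  -6.2 -49.6] rot [-0.  -1.1  0.4]
5 x [-0.09, 0.04, 0.33, 0.0, -0.04, 0.01]
```

```bash
python3 -m crank '[[[-0.4,0.2,0.2,0,-0.2,0.05],[-0.05,0.05,0.35,0,0,0],[-0.05,0.02,0.35,0,0,0],[-0.05,0.02,0.3,0,0,0],[0,0,0.2,0,0,0],[0,0,0,0,0,0]]]' -0.3
python3 -c "
from h import *
plan([482,-127.3,47.5],0.065,step=12)"
```

```text
clock: 27.82
eef_pos: [479.9, -131.0, 56.7]
tool_rot: [3.14, -0.002, 0.069]
force: [-0.4, -0.5, -0.2]
width: 55.4
at [ 479.9 -131.    56.7] [ 3.14e+00 -2.00e-03  6.90e-02] w 55.4 F [-0.4 -0.5 -0.2] t 27.8 q [ 0.14  0.7   0.1   2.08 -0.17  0.36 -1.12] dp [ 2.1  3.7 -9.2] rot [ 0.1 -0.1  0.2]
1 x [0.08, -0.12, 0.3, 0.02, -0.02, 0.04]
```

```bash
python3 -m crank '[[[0.05,-0.1,0.2,0,0,0],[0,-0.02,0.12,0,0,0],[0,0,0,0,0,0]]]' -0.3
python3 -m crank '[[[0,0,0,0,0,0],[0,0,0,0,0,0],[0,0,0,0,0,0],[0,0,0,0,0,0],[0,0,0,0,0,0],[0,0,0,0,0,0]]]' 1
python3 -m crank '[[[0,0,-0.2,0,0,0],[0,0,-0.5,0,0,0],[0,0,-0.7,0,0,0],[0,0,-0.7,0,0,0],[0,0,-0.7,0,0,0],[0,0,-0.7,0,0,0],[0,0,-0.7,0,0,0],[0,0,-0.5,0,0,0],[0,0,0,0,0,0]]]'
python3 hk.py -185 hk2.png
python3 -c "
from h import *
plan([522,-182,217],-0.03,step=20)"
```

```text
clock: 28.07
eef_pos: [481.9, -127.2, 46.8]
tool_rot: [3.139, -0.003, 0.069]
force: [-0.1, 0.2, -0.6]
width: 55.4
clock: 28.57
eef_pos: [482.7, -127.2, 47.6]
tool_rot: [3.139, -0.004, 0.069]
force: [0.6, -0.6, -1.6]
width: 28.8
clock: 29.32
eef_pos: [479.9, -126.2, 196.7]
tool_rot: [3.141, -0.0, 0.069]
force: [0.6, -0.2, -0.8]
width: 29.0
575 966 y -182.3 ztop 232.8
585 819 y -182.9 ztop 231.1
595 446 y -183.2 ztop 230.7
xmin 569.6
at [ 479.3 -126.   195.6] [3.141e+00 1.000e-03 6.900e-02] w 28.9 F [ 0.1  0.4 -0.8] t 29.4 q [ 0.08  0.47  0.17  1.98 -0.12  0.7  -1.18] dp [ 42.7 -56.   21.4] rot [0.  0.  5.7]
[0.32,0.49,-0.18,0.0,0.0,0.24],[0.33,0.48,-0.18,0.0,0.0,0.24],[0.35,0.47,-0.18,0.0,0.0,0.24],[0.36,0.46,-0.18,0.0,0.0,0.24],
```

```bash
python3 -m crank '[[[0.32,0.49,-0.24,0,0,0.24],[0.33,0.48,-0.24,0,0,0.24],[0.35,0.47,-0.24,0,0,0.24],[0.3,0.3,-0.2,0,0,0.24],[0,0,0,0,0,0],[0,0,0,0,0,0]]]'
python3 -c "
from h import *
s=ctrl.read_state();print('prong y',-183.9-0.03*(s['eef_pos'][0]-615))
plan([545,-181.8,217],-0.03,step=12)"
```

```text
clock: 29.87
eef_pos: [516.6, -176.0, 218.3]
tool_rot: [-3.138, 0.012, -0.033]
force: [-0.5, -0.2, -1.5]
width: 29.1
prong y -180.94653862330253
at [ 516.6 -176.   218.3] [-3.138  0.012 -0.033] w 29.1 F [-0.5 -0.2 -1.5] t 29.9 q [ 0.14  0.51  0.21  1.82 -0.14  0.84 -1.19] dp [28.4 -5.8 -1.3] rot [-0.2  0.7 -0.2]
3 x [0.32, 0.05, 0.01, -0.01, 0.04, -0.01]
```

```bash
python3 -m crank '[[[0.3,0.12,-0.05,-0.02,0.12,0],[0.35,0.03,-0.05,0,0,0],[0.3,0,-0.04,0,0,0],[0,0,0,0,0,0],[0,0,0,0,0,0]]]'
python3 -c "
from h import *
s=ctrl.read_state();print('prong y',-183.9-0.03*(s['eef_pos'][0]-615))
plan([612,-183.8,217],-0.03,step=12)"
```

```text
clock: 30.28
eef_pos: [542.8, -178.0, 218.2]
tool_rot: [-3.136, 0.007, -0.029]
force: [0.1, -0.2, -0.0]
width: 28.8
prong y -181.7330290846493
at [ 542.8 -178.   218.2] [-3.136  0.007 -0.029] w 28.8 F [ 0.1 -0.2 -0. ] t 30.3 q [ 0.14  0.54  0.2   1.75 -0.14  0.87 -1.19] dp [69.2 -5.8 -1.2] rot [-0.3  0.4  0.1]
6 x [0.39, 0.02, 0.0, -0.01, 0.01, 0.0]
```

```bash
python3 -m crank '[[[0.1,0.15,0,-0.05,0.08,0],[0.3,0.05,-0.03,0,0,0],[0.2,0.02,-0.02,0,0,0],[0,0,0,0,0,0]]]'
python3 -c "
from h import *
s=ctrl.read_state();print('prong y',-183.9-0.03*(s['eef_pos'][0]-615))
plan([612,-183.8,217],-0.03,step=12)"
```

```text
clock: 30.62
eef_pos: [560.9, -184.8, 219.2]
tool_rot: [-3.141, -0.001, -0.028]
force: [-0.4, 0.2, -0.5]
width: 29.1
prong y -182.2760234640721
at [ 560.9 -184.8  219.2] [-3.141e+00 -1.000e-03 -2.800e-02] w 29.1 F [-0.4  0.2 -0.5] t 30.6 q [ 0.14  0.56  0.21  1.71 -0.14  0.89 -1.19] dp [51.1  1.  -2.2] rot [-0.  -0.   0.1]
5 x [0.34, -0.02, 0.01, 0.0, 0.0, 0.0]
```

```bash
python3 -m crank '[[[0.05,-0.07,0.03,0,0,0],[0.3,0,0.02,0,0,0],[0.35,0,0.02,0,0,0],[0.35,0,0,0,0,0],[0.2,0,0,0,0,0],[0,0,0,0,0,0]]]'
python3 -c "
from h import *
s=ctrl.read_state();print('prong y',-183.9-0.03*(s['eef_pos'][0]-615))
plan([612,-183.8,217],-0.03,step=12)"
```

```text
clock: 31.12
eef_pos: [601.9, -183.1, 216.8]
tool_rot: [-3.141, -0.001, -0.027]
force: [0.3, 0.1, -0.4]
width: 29.3
prong y -183.50662852054523
at [ 601.9 -183.1  216.8] [-3.141e+00 -1.000e-03 -2.700e-02] w 29.3 F [ 0.3  0.1 -0.4] t 31.1 q [ 0.13  0.62  0.2   1.6  -0.15  0.94 -1.22] dp [10.1 -0.7  0.2] rot [-0.  -0.1  0.2]
1 x [0.34, 0.01, -0.01, -0.01, -0.01, 0.03]
```

```bash
python3 -m crank '[[[0.25,0,0,0,0,0.02],[0.08,0,0,0,0,0],[0,0,0.12,0,0,0],[0,0,0.12,0,0,0],[0,0,0.12,0,0,0],[0,0,0.1,0,0,0],[0,0,0.1,0,0,0],[0,0,0.1,0,0,0],[0,0,0,0,0,0]]]'
python3 -c "
from h import *
plan([612,-183.8,192.5],-0.03,step=12)"
```

```text
clock: 31.87
eef_pos: [611.9, -184.0, 195.0]
tool_rot: [-3.142, -0.001, -0.03]
force: [0.6, 0.4, -0.5]
width: 29.2
at [ 611.9 -184.   195. ] [-3.142e+00 -1.000e-03 -3.000e-02] w 29.2 F [ 0.6  0.4 -0.5] t 31.9 q [ 0.13  0.66  0.2   1.59 -0.15  0.91 -1.22] dp [ 0.1  0.2 -2.5] rot [-0. -0. -0.]
1 x [0.0, -0.01, 0.08, 0.0, -0.01, 0.0]
```

```bash
python3 -m crank '[[[0,0,0.06,0,0,0],[0,0,0.04,0,0,0],[0,0,0,0,0,0]]]'
python3 -m crank '[[[0,0,0,0,0,0],[0,0,0,0,0,0],[0,0,0,0,0,0],[0,0,0,0,0,0],[0,0,0,0,0,0]]]' -0.3
python3 -m crank '[[[0,0,-0.2,0,0,0],[0,0,-0.3,0,0,0],[0,0,-0.5,0,0,0],[0,0,-0.5,0,0,0],[0,0,-0.5,0,0,0],[0,0,-0.3,0,0,0],[-0.3,0,0,0,0,0],[-0.6,0,0,0,0,0],[-0.6,0,0,0,0,0],[-0.4,0,0,0,0,0],[0,0,0,0,0,0]]]'
cat > chk.py <<'E'
from h import *
im=ctrl.get_image('top');P=cloud(im);C=cv2.cvtColor(im['color'],cv2.COLOR_RGB2HSV);X,Y,Z=P[...,0],P[...,1],P[...,2]
b=P[(X>640)&(X<720)&(Z>190)&(Z<260)&(Y>-330)&(Y<240)];b=b[abs(b[:,2]-np.median(b[:,2]))<25]
print("bar tilt",np.polyfit(b[:,1],b[:,2],1)[0].round(3))
g=(C[...,0]>45)&(C[...,0]<80)&(C[...,1]>120)&(Z>30)
k,L,st,ce=cv2.connectedComponentsWithStats(g.astype(np.uint8))
for i in range(1,k):
    if st[i,4]>40:
        q=P[L==i];
        if 300<np.median(q[:,0])<700 and abs(np.median(q[:,1]))<300: print("green",st[i,4],"mid",((np.percentile(q,3,axis=0)+np.percentile(q,97,axis=0))/2).round(0),"ztop",np.percentile(q[:,2],97).round())
E
python3 chk.py;python3 -c "
from h import *
im=ctrl.get_image('wrist');save(im,'h2.png')
plan([430,76,165],0.02)"
```

```text
clock: 32.12
eef_pos: [611.7, -184.1, 191.8]
tool_rot: [-3.142, -0.001, -0.031]
force: [0.6, -0.9, -0.2]
width: 29.0
clock: 32.53
eef_pos: [611.3, -183.8, 191.9]
tool_rot: [-3.141, 0.0, -0.031]
force: [0.7, -0.4, -0.8]
width: 55.6
clock: 33.45
eef_pos: [550.1, -181.9, 267.5]
tool_rot: [-3.141, -0.001, -0.03]
force: [-0.1, 0.4, -0.5]
width: 55.6
bar tilt 0.048
green 274 mid [615.  30. 201.] ztop 229.0
green 161 mid [ 610. -182.  196.] ztop 220.0
green 234 mid [431.  75.  56.] ztop 72.0
green 223 mid [419. -44.  55.] ztop 71.0
at [ 552.8 -181.7  267.6] [ 3.141e+00 -3.000e-03 -2.900e-02] w 55.5 F [ 0.5  0.1 -0.4] t 33.5 q [ 0.13  0.5   0.22  1.68 -0.13  0.98 -1.21] dp [-122.8  257.7 -102.6] rot [ 0.  -0.2 -2.8]
[-0.4,-0.77,0.31,0.0,0.0,-0.04],[-0.39,-0.77,0.31,0.0,0.0,-0.04],[-0.39,-0.77,0.31,0.0,0.0,-0.04],[-0.39,-0.77,0.31,0.0,0.0,-0.04],[-0.38,-0.78,0.31,0.0,0.0,-0.04],[-0.38,-0.78,0.31,0.0,0.0,-0.04],[-0.37,-0.78,0.31,0.0,0.0,-0.04],[-0.37,-0.78,0.31,0.0,0.0,-0.04],[-0.37,-0.78,0.31,0.0,0.0,-0.04],[-0.36,-0.78,0.31,0.0,0.0,-0.04],[-0.36,-0.79,0.31,0.0,0.0,-0.04],
```

View pics/h2.png

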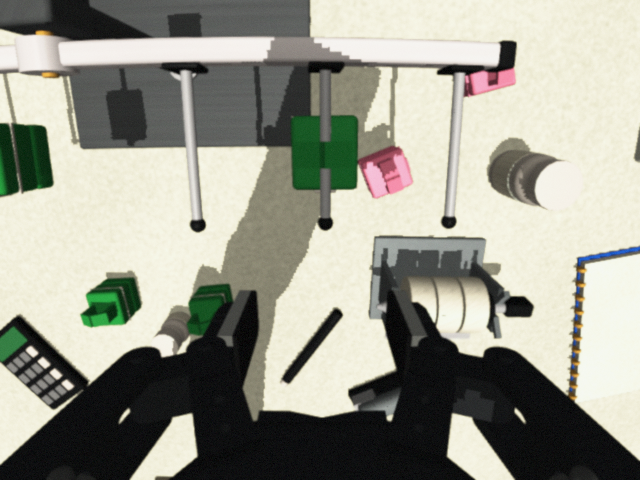

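Case A hangs on r2 at (325,150) and the tilt is +0.048. Next is case D, for hook l2.

```bash
python3 -m crank '[[[-0.5,-0.5,0,0,0,-0.04],[-0.5,-0.77,0.2,0,0,-0.04],[-0.4,-0.77,0.31,0,0,-0.04],[-0.4,-0.77,0.31,0,0,-0.04],[-0.4,-0.78,0.31,0,0,-0.04],[-0.38,-0.78,0.31,0,0,-0.04],[-0.37,-0.78,0.31,0,0,-0.04],[-0.37,-0.78,0.31,0,0,-0.04],[-0.37,-0.78,0.31,0,0,-0.04],[-0.36,-0.78,0.31,0,0,-0.04],[-0.2,-0.5,0.2,0,0,0],[0,0,0,0,0,0]]]' -0.3
python3 case.py 430 76 0.02
```

```text
clock: 34.55
eef_pos: [435.7, 69.3, 173.9]
tool_rot: [3.137, -0.017, 0.016]
force: [0.3, 0.1, -0.0]
width: 55.6
loop 928 mean [430.9  76.8  70. ] min [422.  61.  55.] max [438.  93.  76.] dir [-0.035  0.999  0.001]
[430.1  77. ] [14.8 31.9] 3.2
at [436.7  68.1 174.4] [ 3.137 -0.019  0.015] w 55.3 F [ 0.8 -0.8 -0.1] t 34.6 q [-0.35  0.43  0.17  2.15 -0.12  0.55 -1.65] dp [ -6.7   7.9 -64.4] rot [ 0.3 -1.1 -0.3]
3 x [-0.09, -0.09, 0.71, 0.02, -0.06, -0.02]
```

```bash
python3 -m crank '[[[-0.2,-0.2,0.4,0.04,-0.15,-0.1],[-0.15,-0.1,0.5,0,-0.03,-0.1],[-0.05,0,0.6,0,0,0],[-0.05,0,0.5,0,0,0],[-0.03,0,0.4,0,0,0],[0,0,0.2,0,0,0],[0,0,0,0,0,0]]]' -0.3
python3 -c "
from h import *
plan([430.1,77,47.5],0.04,step=12)"
```

```text
clock: 35.18
eef_pos: [429.8, 74.0, 91.2]
tool_rot: [-3.142, -0.006, 0.031]
force: [-0.3, -0.1, -0.2]
width: 54.9
at [429.8  74.   91.2] [-3.142 -0.006  0.031] w 54.9 F [-0.3 -0.1 -0.2] t 35.2 q [-0.31  0.59  0.1   2.23 -0.17  0.33 -1.6 ] dp [  0.3   3.  -43.7] rot [ 0.  -0.3 -0.5]
4 x [0.0, -0.02, 0.36, 0.0, -0.01, -0.02]
```

```bash
python3 -m crank '[[[-0.04,-0.08,0.3,0,-0.04,-0.08],[-0.04,-0.02,0.3,0,0,0],[-0.03,-0.02,0.3,0,0,0],[-0.02,0,0.2,0,0,0],[0,0,0.1,0,0,0],[0,0,0,0,0,0]]]' -0.3
python3 -c "
from h import *
plan([430.1,77,47.5],0.04,step=12)"
```

```text
clock: 35.68
eef_pos: [429.5, 76.7, 53.2]
tool_rot: [-3.141, -0.005, 0.038]
force: [0.0, -0.3, 0.9]
width: 55.8
at [429.5  76.7  53.2] [-3.141 -0.005  0.038] w 55.8 F [ 0.  -0.3  0.9] t 35.7 q [-0.32  0.67  0.12  2.25 -0.32  0.23 -1.45] dp [ 0.6  0.3 -5.7] rot [-0.1 -0.3 -0.1]
1 x [0.02, -0.01, 0.19, -0.01, -0.05, -0.02]
```

```bash
python3 -m crank '[[[0,0,0.08,0,-0.3,0],[0,0,0.04,0,0,0],[0,0,0,0,0,0]]]' -0.3
python3 -c "
from h import *
plan([430.1,77,47.5],0.04,step=12)"
```

```text
clock: 35.93
eef_pos: [430.2, 76.5, 49.6]
tool_rot: [-3.141, 0.025, 0.038]
force: [-0.3, -0.5, 0.6]
width: 55.4
at [430.2  76.5  49.6] [-3.141  0.025  0.038] w 55.4 F [-0.3 -0.5  0.6] t 35.9 q [-0.32  0.69  0.13  2.22 -0.31  0.28 -1.45] dp [-0.1  0.5 -2.1] rot [-0.   1.4 -0.1]
1 x [0.0, -0.02, 0.07, 0.0, 0.24, -0.02]
```

Joint 6 is away from its limit now. I'll grip here.

```bash
python3 -m crank '[[[0,0,0.04,0,0,0],[0,0,0,0,0,0],[0,0,0,0,0,0],[0,0,0,0,0,0],[0,0,0,0,0,0],[0,0,0,0,0,0],[0,0,0,0,0,0]]]' 1
python3 -m crank '[[[0,0,-0.2,0,0,0],[0,0,-0.5,0,0.1,0],[0,0,-0.7,0,0.1,0],[0,0,-0.7,0,0.04,0],[0,0,-0.7,0,0,0],[0,0,-0.7,0,0,0],[0,0,-0.7,0,0,0],[0,0,-0.5,0,0,0],[0,0,0,0,0,0]]]'
python3 hk.py 104 hk3.png
python3 -c "
from h import *
plan([530,106,218],-0.03,step=20)"
```

```text
clock: 36.52
eef_pos: [430.1, 76.4, 49.4]
tool_rot: [-3.141, 0.022, 0.037]
force: [-0.7, -0.6, -0.3]
width: 28.6
clock: 37.27
eef_pos: [428.4, 75.8, 198.2]
tool_rot: [-3.141, 0.0, 0.036]
force: [-0.2, -0.6, -0.3]
width: 28.7
at [427.9  75.8 197.2] [-3.141e+00  1.000e-03  3.600e-02] w 28.4 F [ 0.6  0.2 -0.4] t 37.3 q [-0.47  0.4   0.31  2.13 -0.2   0.64 -1.56] dp [102.1  30.2  20.8] rot [-0.   0.1  3.8]
[0.57,-0.15,-0.12,0.0,0.0,0.11],[0.57,-0.15,-0.12,0.0,0.0,0.11],[0.57,-0.16,-0.12,0.0,0.0,0.11],[0.57,-0.17,-0.12,0.0,0.0,0.11],[0.57,-0.17,-0.12,0.0,0.0,0.11],[0.56,-0.18,-0.12,0.0,0.0,0.11],
```

```bash
python3 -m crank '[[[0.4,-0.15,-0.2,0,0,0.11],[0.57,-0.15,-0.16,0,0,0.11],[0.57,-0.16,-0.16,0,0,0.11],[0.57,-0.17,-0.16,0,0,0.11],[0.4,-0.17,-0.16,0,0,0.11],[0.2,-0.1,-0.1,0,0,0.11],[0,0,0,0,0,0],[0,0,0,0,0,0]]]'
python3 hk.py 104 hk3.png
python3 -c "
from h import *
s=ctrl.read_state();print('prong y',103.4-0.03*(s['eef_pos'][0]-615))
plan([550,105.2,219],-0.03,step=12)"
```

```text
clock: 37.98
eef_pos: [504.8, 103.9, 219.1]
tool_rot: [3.139, 0.017, -0.036]
force: [0.2, -0.8, -0.8]
width: 28.8
575 122 y 103.8 ztop 232.5
585 628 y 103.8 ztop 232.9
595 542 y 103.4 ztop 231.3
605 546 y 103.2 ztop 230.7
615 554 y 102.8 ztop 230.2
625 32 y 102.7 ztop 229.0
xmin 578.3
prong y 106.71543701115155
at [504.5 103.8 219.1] [ 3.139  0.017 -0.036] w 28.9 F [ 0.4 -0.3 -1.4] t 38.0 q [-0.48  0.48  0.33  1.9  -0.21  0.82 -1.65] dp [45.5  1.4 -0.1] rot [ 0.1  1.  -0.3]
4 x [0.38, -0.03, -0.01, 0.01, 0.04, -0.01]
```

```bash
python3 -m crank '[[[0.3,-0.05,-0.05,0.02,0.16,-0.04],[0.38,-0.03,-0.05,0,0,0],[0.38,0,-0.04,0,0,0],[0.2,0,0,0,0,0],[0,0,0,0,0,0],[0,0,0,0,0,0]]]'
python3 -c "
from h import *
s=ctrl.read_state();print('prong y',102.9-0.03*(s['eef_pos'][0]-615))
plan([568,104.3,219],-0.03,step=12)"
```

```text
clock: 38.53
eef_pos: [539.8, 103.5, 221.4]
tool_rot: [3.141, 0.004, -0.031]
force: [-0.1, 0.0, -1.3]
width: 28.7
prong y 105.15460528764719
at [539.8 103.5 221.4] [ 3.141  0.004 -0.031] w 28.7 F [-0.1  0.  -1.3] t 38.5 q [-0.46  0.52  0.33  1.81 -0.21  0.85 -1.63] dp [28.2  0.8 -2.4] rot [ 0.   0.2 -0.1]
3 x [0.31, -0.02, 0.03, 0.0, 0.01, 0.0]
```

```bash
python3 -m crank '[[[0.25,-0.04,0.03,0,0.03,0],[0.3,-0.02,0.02,0,0,0],[0.25,0,0,0,0,0],[0,0,0,0,0,0]]]'
python3 -c "
from h import *
s=ctrl.read_state();print('prong y',102.9-0.03*(s['eef_pos'][0]-615))
plan([620,102.7,219],-0.03,step=12)"
```

```text
clock: 38.87
eef_pos: [564.4, 104.7, 219.4]
tool_rot: [3.141, 0.002, -0.031]
force: [0.8, 0.7, 0.0]
width: 28.8
prong y 104.41753866152148
at [564.4 104.7 219.4] [ 3.141e+00  2.000e-03 -3.100e-02] w 28.8 F [0.8 0.7 0. ] t 38.9 q [-0.44  0.55  0.33  1.75 -0.22  0.87 -1.62] dp [55.6 -2.  -0.4] rot [ 0.   0.1 -0.1]
5 x [0.37, 0.0, 0.0, 0.0, 0.0, 0.0]
```

```bash
python3 -m crank '[[[0.3,0,0,0,0,0],[0.35,0,0,0,0,0],[0.35,0,0,0,0,0],[0.35,0,0,0,0,0],[0.3,0,0,0,0,0],[0.1,0,0,0,0,0],[0,0,0,0,0,0]]]'
python3 -c "
from h import *
s=ctrl.read_state();print('prong y',102.9-0.03*(s['eef_pos'][0]-615))
plan([620,102.7,219],-0.03,step=12)"
```

```text
clock: 39.45
eef_pos: [619.1, 103.0, 218.0]
tool_rot: [3.141, 0.005, -0.031]
force: [-1.1, 0.5, -0.4]
width: 28.7
prong y 102.77843288061533
at [619.1 103.  218. ] [ 3.141  0.005 -0.031] w 28.7 F [-1.1  0.5 -0.4] t 39.5 q [-0.4   0.63  0.32  1.6  -0.23  0.95 -1.61] dp [ 0.9 -0.3  1. ] rot [ 0.1  0.3 -0. ]
1 x [0.03, 0.01, -0.03, 0.01, 0.05, -0.01]
```

```bash
python3 -m crank '[[[0,0,0.12,0,0,0],[0,0,0.12,0,0,0],[0,0,0.12,0,0,0],[0,0,0.1,0,0,0],[0,0,0.1,0,0,0],[0,0,0.1,0,0,0],[0,0,0.08,0,0,0],[0,0,0.04,0,0,0],[0,0,0,0,0,0]]]'
python3 -c "
from h import *
plan([620,102.7,193.5],-0.03,step=12)"
```

```text
clock: 40.2
eef_pos: [617.4, 102.9, 192.5]
tool_rot: [3.141, 0.005, -0.03]
force: [0.7, 0.3, 0.5]
width: 28.4
at [617.4 102.9 192.5] [ 3.141  0.005 -0.03 ] w 28.4 F [0.7 0.3 0.5] t 40.2 q [-0.4   0.66  0.31  1.63 -0.24  0.9  -1.6 ] dp [ 2.6 -0.2  1. ] rot [ 0.1  0.3 -0. ]
1 x [0.09, 0.0, -0.03, 0.01, 0.05, 0.0]
```

```bash
python3 -m crank '[[[0,0,0,0,0,0],[0,0,0,0,0,0],[0,0,0,0,0,0],[0,0,0,0,0,0],[0,0,0,0,0,0]]]' -0.3
python3 -m crank '[[[0,0,-0.2,0,0,0],[0,0,-0.3,0,0,0],[0,0,-0.5,0,0,0],[0,0,-0.5,0,0,0],[0,0,-0.5,0,0,0],[0,0,-0.3,0,0,0],[-0.3,0,0,0,0,0],[-0.6,0,0,0,0,0],[-0.6,0,0,0,0,0],[-0.4,0,0,0,0,0],[0,0,0,0,0,0]]]'
python3 chk.py;python3 -c "
from h import *
plan([420,-45,165],0.03)"
```

```text
clock: 40.62
eef_pos: [616.8, 103.3, 192.5]
tool_rot: [3.141, 0.006, -0.03]
force: [0.4, 0.0, -0.4]
width: 55.8
clock: 41.53
eef_pos: [556.0, 104.6, 268.5]
tool_rot: [3.141, 0.006, -0.031]
force: [-0.2, -0.6, -0.3]
width: 55.2
bar tilt -0.04
green 242 mid [617.  30. 206.] ztop 222.0
green 274 mid [ 609. -184.  203.] ztop 233.0
green 226 mid [420. -44.  56.] ztop 73.0
at [557.2 104.6 268.6] [ 3.141  0.004 -0.031] w 55.5 F [-0.9  0.3  1.1] t 41.6 q [-0.46  0.49  0.34  1.71 -0.19  0.98 -1.65] dp [-137.2 -149.6 -103.6] rot [ 0.   0.2 -3.5]
[-0.49,0.57,0.39,0.0,0.0,-0.06],[-0.49,0.57,0.39,0.0,0.0,-0.06],[-0.5,0.56,0.39,0.0,0.0,-0.06],[-0.5,0.56,0.39,0.0,0.0,-0.06],[-0.51,0.56,0.39,0.0,0.0,-0.06],[-0.51,0.55,0.38,0.0,0.0,-0.06],[-0.51,0.55,0.38,0.0,0.0,-0.06],[-0.52,0.55,0.38,0.0,0.0,-0.06],[-0.52,0.54,0.38,0.0,0.0,-0.06],
```

```bash
python3 -m crank '[[[-0.5,0.4,0.1,0,0,-0.06],[-0.5,0.57,0.39,0,0,-0.06],[-0.5,0.56,0.39,0,0,-0.06],[-0.5,0.56,0.39,0,0,-0.06],[-0.51,0.56,0.39,0,0,-0.06],[-0.51,0.55,0.38,0,0,-0.06],[-0.51,0.55,0.38,0,0,-0.06],[-0.52,0.55,0.38,0,0,-0.06],[-0.4,0.4,0.3,0,0,-0.06],[-0.1,0.1,0,0,0,0],[0,0,0,0,0,0]]]' -0.3
python3 case.py 420 -45 0.03
```

```text
clock: 42.5
eef_pos: [423.3, -43.9, 170.9]
tool_rot: [3.141, -0.007, 0.031]
force: [0.5, 0.6, 0.1]
width: 55.7
loop 945 mean [419.3 -44.4  70. ] min [410. -61.  55.] max [427. -28.  75.] dir [-0.061  0.998  0.002]
[418.3 -44.4] [14.6 31.7] 4.7
at [423.9 -43.5 171. ] [ 3.141 -0.007  0.032] w 55.5 F [-0.1 -0.   0. ] t 42.5 q [-0.17  0.43  0.28  2.19 -0.23  0.54 -1.26] dp [ -3.9  -1.5 -61. ] rot [ 0.  -0.4  0.1]
3 x [-0.05, 0.01, 0.68, 0.0, -0.02, 0.01]
```

```bash
python3 -m crank '[[[-0.1,0.02,0.3,0,-0.2,-0.1],[-0.1,0.02,0.5,0,-0.2,-0.1],[-0.05,0,0.5,0,-0.2,-0.05],[-0.05,0,0.5,0,-0.1,0],[0,0,0.4,0,0,0],[0,0,0.1,0,0,0],[0,0,0,0,0,0]]]' -0.3
python3 -c "
from h import *
plan([418.3,-44.4,48.5],0.06,step=12)"
```

```text
clock: 43.13
eef_pos: [424.5, -39.1, 99.3]
tool_rot: [-3.141, 0.058, 0.073]
force: [-0.5, -0.0, -0.3]
width: 55.5
at [424.5 -39.1  99.3] [-3.141  0.058  0.073] w 55.5 F [-0.5 -0.  -0.3] t 43.1 q [-0.13  0.59  0.21  2.19 -0.27  0.44 -1.2 ] dp [ -6.2  -5.3 -50.8] rot [-0.   3.3  0.8]
[-0.02,0.03,0.34,0.0,0.11,0.03],[-0.03,0.03,0.34,0.0,0.11,0.03],[-0.03,0.03,0.34,0.0,0.11,0.03],[-0.04,0.03,0.34,0.0,0.11,0.03],[-0.04,0.03,0.34,0.0,0.11,0.03],
```

```bash
python3 -m crank '[[[-0.08,0.15,0.25,0,0,0.1],[-0.06,0.05,0.3,0,0,0],[-0.05,0.03,0.3,0,0,0],[-0.03,0.02,0.25,0,0,0],[0,0,0.15,0,0,0],[0,0,0,0,0,0]]]' -0.3
python3 -c "
from h import *
plan([418.3,-44.4,48.5],0.06,step=12)"
```

```text
clock: 43.63
eef_pos: [420.5, -47.0, 61.4]
tool_rot: [3.141, 0.051, 0.065]
force: [0.2, 0.3, -0.7]
width: 55.4
at [420.5 -47.   61.4] [3.141 0.051 0.065] w 55.4 F [ 0.2  0.3 -0.7] t 43.6 q [-0.07  0.66  0.16  2.23 -0.3   0.32 -1.16] dp [ -2.2   2.6 -12.9] rot [0.  2.9 0.3]
2 x [-0.02, -0.05, 0.22, 0.0, 0.24, 0.02]
```

```bash
python3 -m crank '[[[-0.03,-0.06,0.22,0,0,0],[-0.02,-0.03,0.18,0,0,0],[0,0,0.04,0,0,0],[0,0,0,0,0,0]]]' -0.3
python3 -c "
from h import *
plan([418.3,-44.4,48.5],0.06,step=12)"
```

```text
clock: 43.97
eef_pos: [418.9, -44.1, 47.6]
tool_rot: [3.141, 0.049, 0.065]
force: [-0.1, -0.7, -0.3]
width: 55.4
at [418.9 -44.1  47.6] [3.141 0.049 0.065] w 55.4 F [-0.1 -0.7 -0.3] t 44.0 q [-0.06  0.69  0.14  2.24 -0.31  0.28 -1.15] dp [-0.6 -0.3  0.9] rot [0.  2.8 0.3]
1 x [-0.02, 0.01, -0.03, 0.01, 0.47, 0.05]
```

```bash
python3 -m crank '[[[0,0,0,0,0,0],[0,0,0,0,0,0],[0,0,0,0,0,0],[0,0,0,0,0,0],[0,0,0,0,0,0],[0,0,0,0,0,0],[0,0,0,0,0,0]]]' 1
python3 -m crank '[[[0,0,-0.2,0,0,0],[0,0,-0.5,0,0,0],[0.02,0,-0.7,0,0.1,0],[0.02,0,-0.7,0,0.15,0],[0.02,0,-0.7,0,0.15,0],[0.02,0,-0.7,0,0.08,0],[0.02,0,-0.7,0,0,0],[0,0,-0.5,0,0,0],[0,0,0,0,0,0]]]'
python3 -c "
from h import *
plan([530,-110.5,215],-0.03,step=22)"
```

```text
clock: 44.55
eef_pos: [419.5, -44.2, 48.2]
tool_rot: [3.141, 0.048, 0.065]
force: [0.3, 0.1, -1.4]
width: 29.1
clock: 45.3
eef_pos: [423.9, -43.4, 197.1]
tool_rot: [-3.14, -0.001, 0.064]
force: [-0.0, -0.1, -0.3]
width: 28.8
at [423.9 -43.4 197.1] [-3.14e+00 -1.00e-03  6.40e-02] w 28.8 F [-0.  -0.1 -0.3] t 45.3 q [-0.19  0.38  0.31  2.16 -0.2   0.63 -1.25] dp [106.1 -67.1  17.9] rot [-0.1 -0.1  5.4]
[0.56,0.41,-0.1,0.0,0.0,0.15],[0.57,0.4,-0.1,0.0,0.0,0.15],[0.58,0.39,-0.1,0.0,0.0,0.15],[0.58,0.38,-0.1,0.0,0.0,0.15],[0.59,0.37,-0.1,0.0,0.0,0.15],[0.59,0.36,-0.1,0.0,0.0,0.15],
```

```bash
python3 -m crank '[[[0.4,0.35,-0.16,0,0,0.15],[0.57,0.4,-0.15,0,0,0.15],[0.58,0.39,-0.15,0,0,0.15],[0.58,0.38,-0.15,0,0,0.15],[0.4,0.3,-0.1,0,0,0.15],[0.2,0.2,-0.05,0,0,0.15],[0,0,0,0,0,0],[0,0,0,0,0,0]]]'
python3 hk.py -112 hk4.png
python3 -c "
from h import *
s=ctrl.read_state();print('prong y',-112.7-0.03*(s['eef_pos'][0]-615))
plan([550,-110.7,214],-0.03,step=12)"
```

```text
clock: 45.97
eef_pos: [506.0, -101.7, 218.8]
tool_rot: [-3.137, 0.005, -0.032]
force: [-0.1, 0.5, -1.1]
width: 28.6
575 478 y -111.3 ztop 229.2
585 473 y -111.7 ztop 227.7
595 501 y -111.9 ztop 227.0
605 518 y -112.5 ztop 226.5
615 518 y -112.7 ztop 225.8
625 159 y -112.8 ztop 225.4
xmin 572.3
prong y -109.42137986731272
at [ 505.7 -101.6  218.7] [-3.137  0.006 -0.032] w 28.6 F [-0.1 -0.  -0.6] t 46.0 q [-0.09  0.48  0.34  1.9  -0.22  0.8  -1.23] dp [44.3 -9.1 -4.7] rot [-0.3  0.3 -0.1]
4 x [0.37, 0.06, 0.04, -0.01, 0.01, 0.0]
```

Prong r1 is where I predicted, so I'll approach.

```bash
python3 -m crank '[[[0.2,0.2,0.1,-0.04,0.05,0],[0.35,0.12,0.02,0,0,0],[0.35,0.03,0,0,0,0],[0.15,0,0,0,0,0],[0,0,0,0,0,0]]]'
python3 -c "
from h import *
s=ctrl.read_state();print('prong y',-112.7-0.03*(s['eef_pos'][0]-615))
plan([563,-111,214],-0.03,step=12)"
```

```text
clock: 46.43
eef_pos: [535.1, -111.1, 213.0]
tool_rot: [-3.139, 0.005, -0.028]
force: [0.8, -0.1, 0.2]
width: 29.0
prong y -110.30185620899776
at [ 535.1 -111.1  213. ] [-3.139  0.005 -0.028] w 29.0 F [ 0.8 -0.1  0.2] t 46.4 q [-0.07  0.52  0.34  1.83 -0.23  0.83 -1.22] dp [27.9  0.1  1. ] rot [-0.1  0.3  0.1]
3 x [0.31, -0.01, -0.01, -0.01, 0.02, 0.01]
```

```bash
python3 -m crank '[[[0.25,-0.02,-0.06,-0.02,0.05,0],[0.3,0,-0.05,0,0,0],[0.25,0,-0.02,0,0,0],[0,0,0,0,0,0]]]'
python3 -c "
from h import *
s=ctrl.read_state();print('prong y',-112.7-0.03*(s['eef_pos'][0]-615))
plan([616,-112.7,214],-0.03,step=12)"
```

```text
clock: 46.77
eef_pos: [560.8, -110.1, 217.0]
tool_rot: [-3.141, -0.0, -0.027]
force: [0.6, -0.5, -1.0]
width: 28.7
prong y -111.07403904943912
at [ 560.8 -110.1  217. ] [-3.141 -0.    -0.027] w 28.7 F [ 0.6 -0.5 -1. ] t 46.8 q [-0.07  0.55  0.34  1.76 -0.23  0.86 -1.23] dp [55.2 -2.6 -3. ] rot [-0.  -0.   0.2]
5 x [0.37, 0.01, 0.02, 0.0, 0.0, 0.01]
```

```bash
python3 -m crank '[[[0.15,0.04,0.06,0,0,0],[0.35,0,0.03,0,0,0],[0.35,0,0.02,0,0,0],[0.35,0,0,0,0,0],[0.3,0,0,0,0,0],[0.2,0,0,0,0,0],[0,0,0,0,0,0]]]'
python3 -c "
from h import *
s=ctrl.read_state();print('prong y',-112.7-0.03*(s['eef_pos'][0]-615))
plan([616,-112.7,214],-0.03,step=12)"
```

```text
clock: 47.35
eef_pos: [614.4, -112.9, 212.6]
tool_rot: [-3.141, 0.002, -0.027]
force: [0.5, -0.8, -1.0]
width: 29.0
prong y -112.68325766099923
at [ 614.4 -112.9  212.6] [-3.141e+00  2.000e-03 -2.700e-02] w 29.0 F [ 0.5 -0.8 -1. ] t 47.4 q [-0.06  0.63  0.33  1.62 -0.24  0.93 -1.24] dp [1.6 0.2 1.4] rot [-0.   0.1  0.2]
1 x [0.05, -0.01, -0.05, -0.01, 0.02, 0.03]
```

```bash
python3 -m crank '[[[0,0,0.12,0,0,0],[0,0,0.12,0,0,0],[0,0,0.1,0,0,0],[0,0,0.08,0,0,0],[0,0,0,0,0,0],[0,0,0,0,0,0]]]'
python3 -m crank '[[[0,0,0,0,0,0],[0,0,0,0,0,0],[0,0,0,0,0,0],[0,0,0,0,0,0],[0,0,0,0,0,0]]]' -0.3
python3 -m crank '[[[0,0,-0.2,0,0,0],[0,0,-0.3,0,0,0],[0,0,-0.5,0,0,0],[0,0,-0.5,0,0,0],[0,0,-0.5,0,0,0],[0,0,-0.3,0,0,0],[-0.3,0,-0.3,0,0,0],[-0.6,0,-0.3,0,0,0],[-0.8,0,-0.2,0,0,0],[-0.8,0,0,0,0,0],[-0.7,0,0,0,0,0],[0,0,0,0,0,0]]]'
python3 chk.py; python3 hooks.py; python3 -c "
from h import *
im=ctrl.get_image('wrist');save(im,'fin.png');im=ctrl.get_image('top');save(im,'fintop.png')"
```

```text
clock: 47.85
eef_pos: [613.6, -113.5, 199.2]
tool_rot: [-3.141, 0.001, -0.028]
force: [0.7, 0.5, 0.7]
width: 28.9
clock: 48.27
eef_pos: [612.3, -113.3, 199.1]
tool_rot: [-3.141, 0.003, -0.028]
force: [-0.1, 0.0, 0.7]
width: 55.1
clock: 49.27
eef_pos: [510.1, -111.1, 301.8]
tool_rot: [-3.141, 0.002, -0.028]
force: [0.0, 0.4, 0.2]
width: 55.9
bar tilt 0.002
green 258 mid [615. 102. 210.] ztop 226.0
green 274 mid [615.  30. 198.] ztop 226.0
green 210 mid [ 610. -109.  195.] ztop 225.0
top bar ymin/max [-283.4  196.8]
  prong y@615 -108.5 slope -0.151 xmin 589.5 ztop [206.3 224.6] 234
  prong y@615 28.9 slope -0.017 xmin 582.1 ztop [201.6 224.7] 345
  prong y@615 100.7 slope -0.054 xmin 583.0 ztop [202.  225.3] 343
  prong y@615 173.9 slope -0.029 xmin 581.9 ztop [220.7 226.3] 77
  bar line x@y=-43 668.4 slope 0.0202 zslope 0.0015 x pct [646.91811803 698.79165175]
side bar ymin/max [-281.5  200.9]
  prong y@615 -256.0 slope -0.022 xmin 571.1 ztop [217.5 221.4] 96
  prong y@615 -179.0 slope 0.012 xmin 574.8 ztop [204.  223.8] 325
  prong y@615 -105.7 slope 0.058 xmin 576.7 ztop [200.6 224. ] 331
  prong y@615 36.6 slope 0.064 xmin 580.6 ztop [201.8 224. ] 431
  prong y@615 109.1 slope 0.05 xmin 583.3 ztop [201.5 225. ] 500
  prong y@615 176.6 slope -0.047 xmin 581.7 ztop [220.5 224. ] 136
  bar line x@y=-43 668.1 slope 0.0178 zslope 0.0007 x pct [643.58460889 699.99125441]
```

View pics/fin.png

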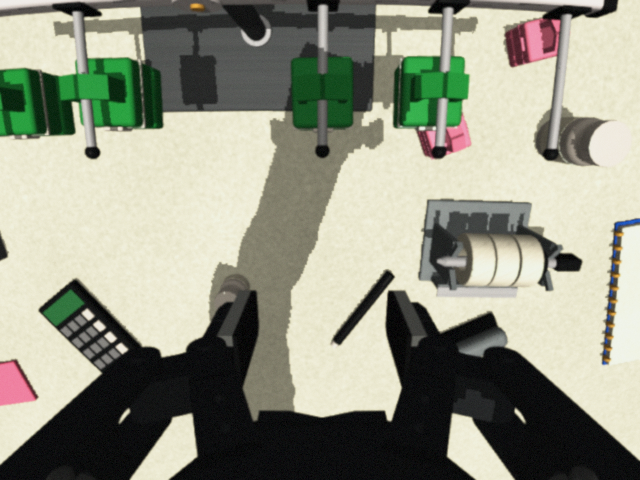

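View pics/fintop.png

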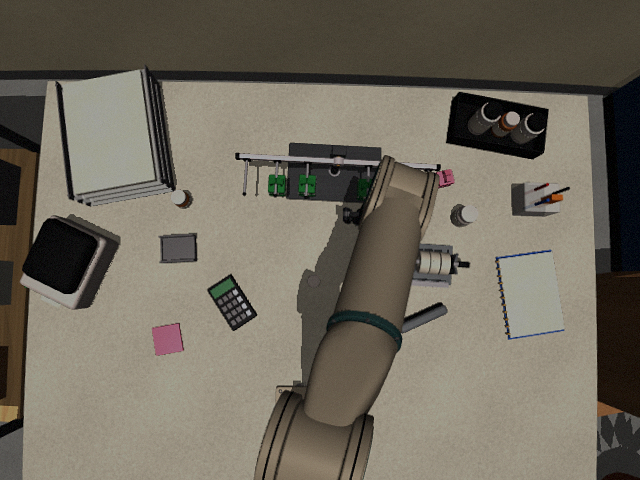

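The wrist view shows loops over the prongs at (90,85), (322,85) and (440,85), with the fourth case at the left edge. The bar tilt reads about 0.002, and the loaded spindle is in its notches at (500,258). The bystanders look unmoved, so I'll let things settle and hand in.

```bash
python3 -m crank '[[[0,0,0,0,0,0],[0,0,0,0,0,0],[0,0,0,0,0,0],[0,0,0,0,0,0],[0,0,0,0,0,0],[0,0,0,0,0,0],[0,0,0,0,0,0],[0,0,0,0,0,0],[0,0,0,0,0,0],[0,0,0,0,0,0],[0,0,0,0,0,0],[0,0,0,0,0,0]]]'
python3 chk.py; python3 -c "
from h import *
print(ctrl.finish_job())"
```

```text
clock: 50.52
eef_pos: [518.0, -110.5, 299.5]
tool_rot: [3.14, 0.0, -0.024]
force: [-0.0, 1.0, -0.8]
width: 55.4
bar tilt -0.0
green 252 mid [615. 102. 210.] ztop 226.0
green 262 mid [616.  30. 203.] ztop 226.0
green 185 mid [ 609. -105.  195.] ztop 225.0
the job is handed in; nothing more can be done
None
```

I handed the job in at about 51 s of the 208 s allowed; no verdict is reported.

**Tape rolls:** I took the empty spindle out of the dispenser, threaded it through all three rolls, and lifted them out of the tray as one stack. The loaded spindle is back in the notches. The check right after release showed roll tops at about 100 mm and the tip at y = -235, the same as before I took it out.

**Cases:** The four green cases went on in the order left 1, right 2, left 2, right 1. The bar read about 0.048 tilt or less each time I checked between cases.

**Last checks:**
- **Bar:** it was level, reading 0.002 and then 0.000 rad after a second of settling.
- **Case on right hook 2:** the arm hid it in the final top image, but the wrist and side views showed it hanging.
- **Other things on the counter:** the bystanders and the pink look-alikes looked unmoved, though I judged that by eye and did not measure it. In the final top image the arm hid or darkened some of them.

**Other notes:**
- **Hook heights:** the wrist camera read the hooks about 3 mm higher than the top and side cameras. I aimed between the two, and all four insertions went in without any noticeable contact force.
- **Joint 6:** it touched its lower limit once while reaching for the third case, so I tilted the tool slightly for the last two grips.

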